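Press the lids onto gift tins with a ratchet press

ROBOT

A 7-joint arm with a two-finger parallel gripper is mounted at the origin on a cart in front of the work surface, level with it; the furniture and walls round the work are solid. World frame = base frame: x ahead of the robot, y to its left, z up, the work surface at z = 0. Lengths are in m, angles in rad, forces in N, time in s.
With the tool pointing down it reaches from about 0.35 to 0.9 m from the base axis. Payload 8.1 kg.
Tool frame: the origin (TCP) lies on the centre line of the jaws, within the pads' length; the fingertips stand 19 mm ahead of it and the grasp point (between the pads) is the TCP (arm.tip_reach is the distance from the TCP to the fingertips, in m); z points along the fingers, y is the line along which they close (so a half turn about z gives the same grasp; the last joint's range is limited). The gripper opens to 92 mm and grips with 3 to 60 N. Pads are 19 mm wide; open, the fingers measure 130 mm over their backs; the gripper's body (75 mm by 190 mm) begins 47 mm behind the grasp point.
Start: joints at [-0.103, 0.434, 0.025, 1.573, -0.012, 1.134, -0.075], TCP at [0.625, -0, 0.246] pointing down, gripper open.
Joint ranges: [-2.62, 2.62], [-0.44, 2.09], [-1.27, 1.32], [0.08, 2.57], [-1.32, 4.46], [0.12, 2], [-2.74, 2.74]. Speed limits (rad/s): [2.22, 2.22, 3.01, 3.01, 3.14, 3.14, 3.14].

INTERFACE

Orientations are given as a rotation vector (axis times angle).
In Python, from cell import arm gives the robot as it stands.
- The arm moves only by the tool arm_command, never from a script. Its argument "targets" is a list that holds one entry, the list of rows, each a list of 6 numbers: the shift along the tool's x, y, z in m, then the turn, a rotation vector about the tool's x, y, z in rad. A call has 1 to 10 rows; each row shifts and turns the commanded pose from where the row before left it, along the tool's axes as they then stand; what a row does not reach is not made up. A row lasts 1/8 s, in which the tool goes at most 62.5 mm and 10.7 degrees, less where a joint would pass 70% of its speed; a pose out of reach is approached as far as the arm can. A call with a gripper value outside its range is refused whole. "jaw" is the finger opening in m, from 0 to 0.0918, set as the call begins (left out, the last holds). The fingers move at their own pace and stop on an object; "newtons" is the grip in N (left out, the last holds). Time passes only in rows, so rows that do not move let the fingers close. It gives the time, the measured TCP pose, the force, the opening and the grip force at its end, in the units of the state.
- arm.observe(): the state, without advancing time (a new reading comes with each control period).
- arm.get_image(name): name is "scene" or "top"; returns a dict with "pixels" (480x640x3 uint8, red, green, blue), "z_map" (480x640 float32, m along the optical axis (not along the pixel's ray), 0 where there is no reading), "fx", "fy", "cx", "cy" (pixels), "xyz" and "rotation" of the camera in the world. Camera axes: x right, y down, z forward; pixel columns grow to the right and rows downward; lengths in m; the calibration is good to about 2 mm. A picture is of the moment at which its call begins.
- arm.sign_off(): hands the job in; it is judged then, once.
The state is a dict: "clock": time; "joints": joint angles; "dq": joint speeds; "joint_efforts": joint torques, N m; "position": TCP position; "ee_rot": TCP orientation; "force": force on the tool from outside, world axes, zero at the start; "ft_torque": the same for the moment, N m; "width": opening from 0.0 (shut) to 1.0 (fully open); "gripper_force": force on a finger pad.
Only numpy, scipy, OpenCV 4.12 (cv2) and the standard library are available. Lean on these libraries where they do the work, as an engineer would, in place of code of your own. Each camera call takes 0.05 s, during which the arm holds its last target. There are 200 camera calls.

TASK

Close the filled gift tins in the lid press: stand every tin upright in a bay of its own in the wooden tray and slide the tray by its fin along the apron until it drops into the nest under the raised platen. Throw the ratchet's direction lever to lower and work the handle to and fro (set right, it free-wheels on the way back) until the platen has pushed all the lids fully home; then throw the lever back and crank the platen right up again. Finally draw the tray, the closed tins still standing in it, back out onto the apron clear of the platen, let go, and do not disturb the stamp, the sticker roll or the ribbon.

Things in the scene. Friction and masses are not known exactly. Their poses are not given: they have to be found in the camera images.
- lid_press: green bench press for closing tins, fixed; base 272 (x) x 255 (y) mm, column at the back, 182 mm high. Origin on the table under the screw axis; x points to the column, y along the apron, away from the nest. The arm over the nest is 64 mm wide in y, 110 to 142 mm high; on it, coaxial with the screw, the ratchet wheel, 54 mm radius, 158 to 166 mm high, its cap to 181 mm
- nest (a point): middle of the floor of the nest, 16 mm above the table; axes as the press. The nest is a pocket 4 mm deep, 178 (x) x 66 (y) mm, its lip towards the apron chamfered at 45 degrees; at its far side (y = -33 mm) stands a stop, 32 mm high over the table
- apron (a point): middle of the flat steel apron's top, 20 mm above the table, 121 mm from the nest along the press's y; the apron runs from y = 37 to 205 mm of the press. Two guide rails along y, tops 32 mm above the table, lead to the nest: inner faces 89 mm either side of the middle up to y = 77 mm, from there flaring out to 109 mm
- screw_axis (a point): point on the vertical screw axis, 170 mm above the table, over the middle of the nest
- platen (a joint): how far (m) the steel pressing plate (180 x 54 mm) over the nest is lowered: 0 right up, its underside 71 mm above the table; 0.0204 at its depth stop, where the lids of tins in a seated tray are fully home. The screw moves it 6 mm per rad of the ratchet wheel, clockwise from above lowers, anticlockwise raises; it stays where left
- handle (a joint): ratchet handle's angle about the screw axis, rad, -0.8 to 0.8 between stops, growing clockwise from above; at 0 it points along the press's -x -y diagonal. Stays where left. It turns the wheel one way only, as the direction lever is set, and free-wheels back, clicking every 0.314 rad; raising takes about 5 N at the knob, pressing up to 8 N; do not force it once it is solid
- handle_knob (a point): grip point of the handle's upright black knob, 140 mm from the screw axis, 190 mm above the table; the knob is round, 18 to 21 mm thick, from 159 to 209 mm high, gripped from above; the flat handle bar under it has its top at 154 mm
- pawl (a joint): direction lever on the handle, rad: 0 thrown anticlockwise, the handle drives anticlockwise and raises the platen; 0.9 thrown clockwise, it drives clockwise and lowers. A spring snaps it to the nearer end from its middle, 0.45 (1 to 2 N at the tip); it rattles up to 0.35 off its end when free-wheeling. Flip it with the handle clear of its stops, as the handle may give 0.1 rad
- lever_tip (a point): centre of the red ball (13 mm) on the direction lever's upright brass pin (8 mm thick), 188 mm above the table. It swings on a circle of 30 mm radius about a pivot on the handle's line, 64.7 mm from the screw axis, 13 mm to either side of that line. The brass pawl below reaches 167 mm high
- tray: loose wooden carrier tray with a bright metal floor, about 0.35 kg: body 174 (x) x 62 (y) mm, walls 17 mm high, three square bays along x, each 52 mm wide, centres at x = -56, 0, 56 mm, floor 5 mm above its underside; a tongue, 9 to 15 mm high, runs out to y = 130 mm and carries the fin. Origin: middle of the body's underside; axes as those of the press when seated
- tray_grip (a point): middle of the tray's upright wooden fin, 105 mm out along the tray's y and 32 mm above its underside; fin 12 mm thick in x, 40 mm long in y, 14 to 46 mm above the underside; grip its sides from above
- tin_1: small round filled gift tin, 90 g, dark blue, its cream lid with a blue disc set on loosely; stands on the table between the press and the rim of the baking sheet to the left; body 44 mm across, lid 47 mm; 37 mm high with the lid up (its skirt 25 to 37 mm high), 30 mm closed. Origin: centre of its underside. One to three of these are there
- lid_1 (a joint): how far (m) the tight lid of tin_1 is pressed down: 0 standing proud, 0.007 fully home; it needs 20 N, more than fingers should push, and stays where it is
- tin_2: small round filled gift tin, 90 g, dark blue, its cream lid with a blue disc set on loosely; stands on the table between the press and the rim of the baking sheet to the left; body 44 mm across, lid 47 mm; 37 mm high with the lid up (its skirt 25 to 37 mm high), 30 mm closed. Origin: centre of its underside. One to three of these are there
- lid_2 (a joint): how far (m) the tight lid of tin_2 is pressed down: 0 standing proud, 0.007 fully home; it needs 20 N, more than fingers should push, and stays where it is
- tin_3: small round filled gift tin, 90 g, dark blue, its cream lid with a blue disc set on loosely; stands on the table between the press and the rim of the baking sheet to the left; body 44 mm across, lid 47 mm; 37 mm high with the lid up (its skirt 25 to 37 mm high), 30 mm closed. Origin: centre of its underside. One to three of these are there
- lid_3 (a joint): how far (m) the tight lid of tin_3 is pressed down: 0 standing proud, 0.007 fully home; it needs 20 N, more than fingers should push, and stays where it is
- date_stamp: hand stamp with a turned wooden grip, 32x48x62 mm, bystander; origin under its centre
- sticker_roll: roll of white stickers, 66 mm across, 24 mm high, bystander; origin under its centre
- ribbon_spool: spool of golden ribbon, 85x77x26 mm, bystander; origin under its centre
There are look-alikes about, which are no part of the job. Leave any orange look-alike of the tin_2 alone.

How it is judged:
On the way, in this order (a step that is already met when the one before it is completed fails the run):
1. the tray sits down in the nest with every tin upright in a bay, the platen still up (z of tin_1 in the frame of tray between 0.002 and 0.009 m and y of tin_1 in the frame of tray between -0.01 and 0.01 m and x of tin_1 in the frame of tray between -0.072 and 0.072 m and angle between each of tin_1, tin_2, tin_3's own z axis and vertical below 0.15 rad and z of tin_2 in the frame of tray between 0.002 and 0.009 m and y of tin_2 in the frame of tray between -0.01 and 0.01 m and x of tin_2 in the frame of tray between -0.072 and 0.072 m and z of tin_3 in the frame of tray between 0.002 and 0.009 m and y of tin_3 in the frame of tray between -0.01 and 0.01 m and x of tin_3 in the frame of tray between -0.072 and 0.072 m and x of tray in the frame of nest between -0.006 and 0.006 m and y of tray in the frame of nest between -0.007 and 0.007 m and z of tray in the frame of nest below 0.0015 m and value of joint platen below 0.004 m), for 0.2 s.
2. the platen is down and has pressed every lid home (value of joint each of lid_1, lid_2, lid_3 above 0.0058 m and value of joint platen above 0.018 m and x of tray in the frame of nest between -0.006 and 0.006 m and y of tray in the frame of nest between -0.007 and 0.007 m and z of tray in the frame of nest below 0.0015 m), for 0.2 s.
3. the platen is wound right up again (value of joint each of lid_1, lid_2, lid_3 above 0.0058 m and value of joint platen below 0.002 m), for 0.2 s.
At the end, for the whole second after the job is handed in: every tin stands upright in a bay of the tray with its lid pressed down by at least 5.8 mm of 7; the tray lies on the apron, its middle 100 to 210 mm out from the middle of the nest; the platen is up to within 3 mm; the tray is level and at rest (z of tin_1 in the frame of tray between 0.002 and 0.009 m and y of tin_1 in the frame of tray between -0.01 and 0.01 m and x of tin_1 in the frame of tray between -0.072 and 0.072 m and angle between each of tin_1, tin_2, tin_3's own z axis and vertical below 0.15 rad and z of tin_2 in the frame of tray between 0.002 and 0.009 m and y of tin_2 in the frame of tray between -0.01 and 0.01 m and x of tin_2 in the frame of tray between -0.072 and 0.072 m and z of tin_3 in the frame of tray between 0.002 and 0.009 m and y of tin_3 in the frame of tray between -0.01 and 0.01 m and x of tin_3 in the frame of tray between -0.072 and 0.072 m and value of joint each of lid_1, lid_2, lid_3 above 0.0058 m and y of tray in the frame of nest between 0.1 and 0.21 m and z of tray in the frame of nest between 0.002 and 0.008 m and x of tray in the frame of nest between -0.03 and 0.03 m and value of joint platen below 0.003 m and linear speed of tray below 0.02 m/s and angle between tray's own z axis and vertical below 0.08 rad); the robot touches nothing.
It fails at once if the date stamp is pushed more than 3 cm (distance of date_stamp from where it was at the start of the episode above 0.03 m).
It fails at once if the sticker roll is pushed more than 3 cm (distance of sticker_roll from where it was at the start of the episode above 0.03 m).
It fails at once if the ribbon spool is pushed more than 3 cm (distance of ribbon_spool from where it was at the start of the episode above 0.03 m).
Of tin_1, tin_2, tin_3 only 1 to 3 are there at a start; the rules pass over those that are not, and their reading is None.
At some moment in a run one of tin_1, tin_2, tin_3 may be knocked a few centimetres aside while the robot is not near it.
Once in a run the grip may slacken for a moment while it holds something.
It also fails if it takes over 210 s, if anything falls off the work surface, if the arm or the gripper's body presses on something with over 40 N, if the wrist force passes 120 N, or if a joint passes its speed limit or range.

## Working session

There is one attempt and no reset: what is moved stays moved. The work goes in short steps, Python scripts to look and compute and a tool call to move; the robot and the scene stay as the last step left them, time stands still between calls to the robot, and variables do not carry over. Pictures are saved under pics/ and viewed, at most 14 in all, crops included, and the job is handed in when it is done.

Besides the shell and the picture viewer there is one more tool, called after ">>>" in YAML: its name, and indented under it one key for each argument. arm_command: Moves the arm, as the interface text tells. Its arguments: {"type":"object","properties":{"targets":{"type":"array","items":{"type":"array","items":{"type":"array","items":{"type":"number"}}}},"jaw":{"type":"number"},"newtons":{"type":"number"}},"required":["targets"]}

```bash
mkdir -p pics; ls
cat > h.py <<'E'
import numpy as np, cv2
from cell import arm
from scipy.spatial.transform import Rotation as R
def shot(name,fn=None):
    im=arm.get_image(name)
    if fn: cv2.imwrite('pics/'+fn,cv2.cvtColor(im['pixels'],cv2.COLOR_RGB2BGR))
    v,u=np.mgrid[0:480,0:640]; z=im['z_map']
    p=np.stack([(u-im['cx'])/im['fx']*z,(v-im['cy'])/im['fy']*z,z],-1)
    M=np.array(im['rotation']); M=M if M.shape==(3,3) else R.from_rotvec(M).as_matrix()
    im['W']=p@M.T+np.array(im['xyz']); im['W'][z==0]=np.nan
    return im
E
python3 - <<'E'
from h import *
for n in ('top','scene'):
    im=shot(n,n+'0.png'); np.savez(n+'0.npz',W=im['W'],px=im['pixels']); print(n,im['xyz'],im['rotation'],im['fx'])
s=arm.observe(); print({k:np.round(v,3) for k,v in s.items()})
E
```

```text
pics
top [0.33534808 0.02144384 1.14276994] [-2.01158771  2.16755445 -0.27752359] 489.02715153585194
scene [ 0.0579071 -0.2548569  0.7017197] [-1.99711851  1.27084448 -0.57523397] 445.3829371285713
{'clock': np.float64(0.1), 'joints': array([-0.103,  0.435,  0.025,  1.574, -0.012,  1.134, -0.075]), 'dq': array([-0.001, -0.002, -0.001, -0.002,  0.   , -0.001, -0.002]), 'joint_efforts': array([ 3.0000e-03, -6.6912e+01,  9.8800e-01, -3.1515e+01, -6.1000e-02,
        3.7000e-02,  0.0000e+00]), 'position': array([ 0.625, -0.   ,  0.245]), 'ee_rot': array([-2.221e+00, -2.221e+00,  2.000e-03]), 'force': array([ 0.332, -0.095, -0.033]), 'ft_torque': array([-0.012,  0.016, -0.01 ]), 'gripper_force': np.float64(0.0), 'width': np.float64(0.998)}
```

View pics/top0.png

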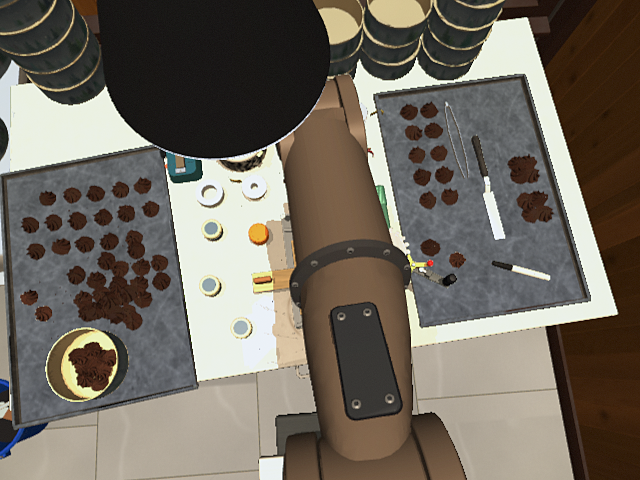

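View pics/scene0.png

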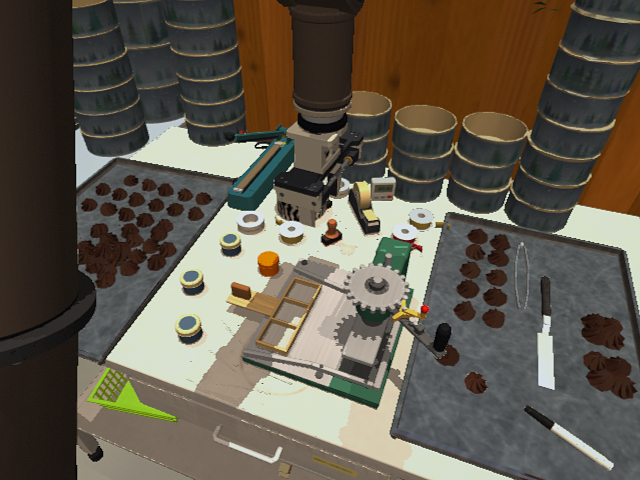

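The top view shows three tins at (212,230), (209,286) and (241,327), with the orange look-alike at (259,233). The scene view shows the tins at (231,244), (192,281) and (188,328), the tray fin at (241,291), the wheel at (377,285), the knob at (443,335) and the red ball at (424,310).

Run:
```python
import numpy as np,cv2
T=np.load('top0.npz');S=np.load('scene0.npz')
W=S['W'];px=S['px'].astype(int)
def reg(W,u0,u1,v0,v1,zl,zh,f=None):
    w=W[v0:v1,u0:u1].reshape(-1,3);m=(w[:,2]>zl)&(w[:,2]<zh)
    if f is not None:m&=f[v0:v1,u0:u1].ravel()
    return w[m]
for n,(u,v) in dict(a=(231,244),b=(192,281),c=(188,328),orange=(268,263)).items():
    q=reg(W,u-17,u+17,v-18,v+10,.033,.042); print('S',n,len(q),np.round(q.min(0),4),np.round(q.max(0),4),np.round((q.min(0)+q.max(0))/2,4))
for n,(u,v) in dict(a=(212,230),b=(209,286),c=(241,327)).items():
    q=reg(T['W'],u-16,u+16,v-16,v+16,.031,.043); print('T',n,len(q),np.round((q.min(0)+q.max(0))/2,4),np.round(q.max(0)-q.min(0),4))
# wheel
for zl,zh in((.160,.170),(.174,.186)):
    q=reg(W,330,420,255,330,zl,zh); c,r=cv2.minEnclosingCircle(q[:,:2].astype('f4')); print('wheel',len(q),np.round(c,4),r,np.median(q[:,2]))
q=reg(W,430,455,318,352,.2,.215);print('knob top',len(q),np.round(q.mean(0),4),np.round(np.ptp(q,axis=0),3))
red=(px[...,0]>170)&(px[...,1]<90)&(px[...,2]<90)
q=reg(W,415,435,300,320,.17,.2,red);print('ball',len(q),np.round(q.mean(0),4),np.round(np.ptp(q,axis=0),3))
# fin
q=reg(W,225,260,275,305,.060,.072);print('fin',len(q),np.round(q.mean(0),4),cv2.minAreaRect(q[:,:2].astype('f4')))
q=reg(W,235,330,270,360,.034,.0415);r=cv2.minAreaRect(q[:,:2].astype('f4'));print('tray walls',len(q),r)
q=reg(W,240,400,255,400,.029,.0335);print('rails',len(q));
m=np.zeros((480,640),bool)
big=(W[...,2]>.0285)&(W[...,2]<.0340);m[240:410,230:420]=big[240:410,230:420]
im=np.zeros((480,640,3),'u1');z=W[...,2]
im=cv2.applyColorMap(np.nan_to_num(np.clip(z/0.21*255,0,255)).astype('u1'),cv2.COLORMAP_JET);im[m]=255
c=np.hstack([cv2.resize(im[230:420,220:460],None,fx=1.65,fy=1.65),cv2.resize(px[230:420,220:460,::-1].astype('u1'),None,fx=1.65,fy=1.65)])
cv2.imwrite('pics/crop1.png',c)
```

```text
S a 225 [0.6368 0.2204 0.0331] [0.6824 0.267  0.0392] [0.6596 0.2437 0.0361]
S b 291 [0.5048 0.2278 0.033 ] [0.5494 0.2724 0.0396] [0.5271 0.2501 0.0363]
S c 399 [0.403  0.1592 0.033 ] [0.4499 0.2067 0.0399] [0.4264 0.183  0.0365]
S orange 255 [0.619  0.1111 0.033 ] [0.665  0.1575 0.0392] [0.642  0.1343 0.0361]
T a 306 [0.6632 0.2453 0.0369] [0.0463 0.0465 0.0115]
T b 327 [0.5293 0.2525 0.0369] [0.0465 0.0455 0.0111]
T c 341 [0.4278 0.1847 0.0367] [0.0452 0.0455 0.0109]
wheel 2470 [ 0.5519 -0.1637] 0.08275967091321945 0.16536736815741615
wheel 118 [ 0.5329 -0.1584] 0.04000674560666084 0.17748251524323855
knob top 157 [ 0.4736 -0.2546  0.2059] [0.017 0.02  0.01 ]
ball 32 [ 0.5112 -0.2203  0.1928] [0.01  0.009 0.005]
fin 109 [0.5256 0.126  0.0639] ((0.5265986919403076, 0.1269776076078415), (0.012439821846783161, 0.03975837677717209), 4.539513111114502)
tray walls 980 ((0.5281996130943298, 0.01809561997652054), (0.18210932612419128, 0.17022192478179932), 52.034690856933594)
rails 1674
```

View pics/crop1.png

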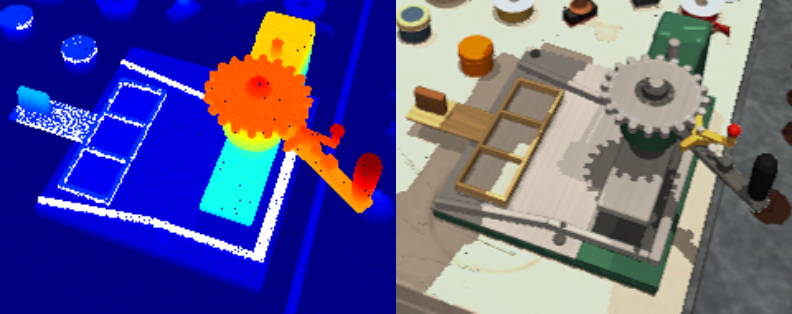

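Run:
```python
import numpy as np,cv2
from scipy.optimize import least_squares
S=np.load('scene0.npz');W=S['W'];Z=W[...,2]
def poly(P,zl,zh):
    m=np.zeros((480,640),'u1');cv2.fillPoly(m,[np.int32([(220+x/1.65,230+y/1.65) for x,y in P])],1)
    return W[(m>0)&(Z>zl)&(Z<zh)]
q=poly([(112,68),(175,88),(115,214),(48,196)],.0335,.042)[:,:2]
print('tray',len(q),cv2.minAreaRect(q.astype('f4')))
# stop
s=poly([(300,140),(290,200),(270,265),(250,262),(285,140)],.028,.036);l=cv2.fitLine(s[:,:2].astype('f4'),cv2.DIST_HUBER,0,.01,.01).ravel();print('stop',len(s),l,np.degrees(np.arctan2(l[1],l[0])),s.min(0),s.max(0))
# wheel
q=poly([(205,55),(290,50),(318,105),(285,130),(205,135)],.155,.172)
from collections import Counter
z=np.median(q[:,2]);q=q[abs(q[:,2]-z)<.003][:,:2].astype('f4');
hull=cv2.convexHull(q)[:,0];print(z,len(hull),[np.round(x,4) for x in cv2.minEnclosingCircle(q)])
f=least_squares(lambda p:np.hypot(*(hull-p[:2]).T)-p[2],[.54,-.16,.054],loss='soft_l1',f_scale=.001);print('wheel',f.x)
c=f.x[:2]
for a in [np.degrees(np.arctan2(l[1],l[0]))%180-90]: pass
t=np.arctan2(l[1],l[0]); t=t if abs(t)<1.57 else t+np.pi
R=np.array([[np.cos(t),np.sin(t)],[-np.sin(t),np.cos(t)]])
for n,P in dict(stop=s[:,:2],knob=[(.4736,-.2546)],ball=[(.5112,-.2203)]).items():
    k=(np.array(P)-c)@R.T;print(n,np.round(k.min(0),4),np.round(k.max(0),4))
r=poly([(30,190),(270,255),(270,268),(30,210)],.028,.036)[:,:2];k=(r-c)@R.T
for y in np.arange(-.03,.2,.02):
    b=k[abs(k[:,1]-y)<.006];print(round(y,3),len(b),b[:,0].min() if len(b) else 0,b[:,0].max() if len(b) else 0)
r=poly([(118,55),(210,88),(210,105),(118,70)],.028,.036)[:,:2];k=(r-c)@R.T
for y in np.arange(-.03,.2,.02):
    b=k[abs(k[:,1]-y)<.006];print('far',round(y,3),len(b),b[:,0].min() if len(b) else 0,b[:,0].max() if len(b) else 0)
```

```text
tray 721 ((0.5330012440681458, 0.028149204328656197), (0.17613114416599274, 0.07380204647779465), 3.8510937690734863)
stop 485 [ 0.9980932   0.06172537  0.5205148  -0.17485575] 3.5388527 [ 0.45323564 -0.18487943  0.02807391] [ 0.59958318 -0.16425771  0.03453407]
0.1653854028798512 29 [array([ 0.5491, -0.1334]), np.float64(0.0545)]
wheel [ 0.54887507 -0.13333952  0.05303815]
stop [-0.098  -0.0457] [ 0.0483 -0.0325]
knob [-0.0826 -0.1164] [-0.0826 -0.1164]
ball [-0.043  -0.0845] [-0.043  -0.0845]
-0.03 32 -0.0988905562201541 -0.08974625423136197
-0.01 33 -0.09814506004678678 -0.09027920562147179
0.01 31 -0.09831008356709195 -0.09180551118330617
0.03 23 -0.09800266875342667 -0.09286884226711771
0.05 19 -0.0986188584238551 -0.09437475174690232
0.07 13 -0.09914076709984082 -0.09498418885714403
0.09 16 -0.10125622082627284 -0.09733032608659437
0.11 21 -0.1041206348575031 -0.09827941091112279
0.13 30 -0.10760450071222348 -0.10045553342966668
0.15 33 -0.11150195105142355 -0.1016590205040515
0.17 31 -0.11453114818787415 -0.10535641233659727
0.19 30 -0.11779485696685685 -0.1071616912487854
far -0.03 0 0 0
far -0.01 0 0 0
far 0.01 0 0 0
far 0.03 0 0 0
far 0.05 0 0 0
far 0.07 0 0 0
far 0.09 19 0.08725838852778471 0.09740496215700405
far 0.11 18 0.09114672655308666 0.10088774214799842
far 0.13 19 0.09616170116408077 0.10463155937297136
far 0.15 19 0.09814725761311263 0.10791008547655909
far 0.17 20 0.1011366703739286 0.11111961775413771
far 0.19 17 0.10296156295675753 0.11314668571242172
```

>>> arm_command:
  targets:
    - [[0.05,-0.0195,0,0,0,0],[0.05,-0.0195,0,0,0,0],[0.05,-0.0195,0.03,0,0,0],[0.05,-0.0195,0.03,0,0,0],[0.051,-0.019,0.03,0,0,0],[0,0,0.04,0,0,0],[0,0,0.04,0,0,0],[0,0,0.03,0,0,0],[0,0,0.011,0,0,0],[0,0,0,0,0,0]]
  jaw: 0.0918

```text
clock: 1.35
position: [0.5278, 0.2508, 0.0344]
ee_rot: [-2.221, -2.221, 0.002]
force: [0.1, -1.2, 0.5]
width: 1.001
gripper_force: 0.0
```

>>> arm_command:
  targets:
    - [[0,0,0,0,0,0],[0,0,0,0,0,0],[0,0,0,0,0,0],[0,0,0,0,0,0],[0,0,0,0,0,0],[0,0,0,0,0,0]]
  jaw: 0.03
  newtons: 15

```text
clock: 2.1
position: [0.5282, 0.2511, 0.0349]
ee_rot: [2.222, 2.221, 0.0]
force: [0.2, -0.2, 2.0]
width: 0.502
gripper_force: 15.0
```

>>> arm_command:
  targets:
    - [[0,0,-0.05,0,0,0],[0,0,-0.05,0,0,0],[-0.045,0.0013,0,0,0,0],[-0.045,0.0013,0,0,0,0],[-0.046,0.0013,0,0,0,0],[-0.046,0.0013,0,0,0,0],[-0.046,0.0013,0,0,0,0],[0,0,0.025,0,0,0],[0,0,0.025,0,0,0],[0,0,0,0,0,0]]

```text
clock: 3.35
position: [0.533, 0.0227, 0.0832]
ee_rot: [-2.22, -2.219, 0.005]
force: [-1.1, -0.1, -0.4]
width: 0.505
gripper_force: 15.0
```

```bash
cat >> h.py <<'E'
def crop(im,u0,u1,v0,v1,f,fn):
    cv2.imwrite('pics/'+fn,cv2.cvtColor(cv2.resize(im['pixels'][v0:v1,u0:u1],None,fx=f,fy=f,interpolation=cv2.INTER_CUBIC),cv2.COLOR_RGB2BGR))
E
python3 - <<'E'
from h import *
im=shot('scene');crop(im,200,360,220,370,4,'c2.png');np.savez('s2.npz',W=im['W'],px=im['pixels'])
print(arm.observe()['position'],arm.observe()['width'])
E
```

```text
[0.53384044 0.02292851 0.08435085] 0.5028333354937468
```

View pics/c2.png

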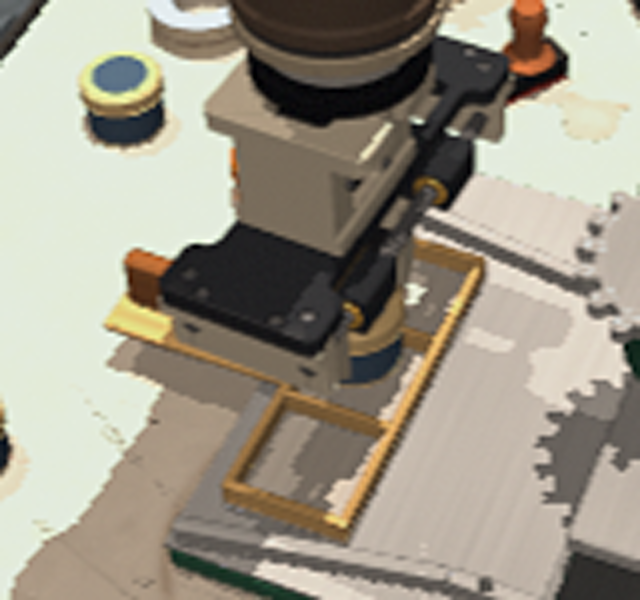

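The crop shows the tin at about (372,350), over the middle bay. The near bay is empty at (305,450).

>>> arm_command:
  targets:
    - [[0,0.0005,0.01,0,0,0],[0,0,0.008,0,0,0],[0,0,0.006,0,0,0],[0,0,0,0,0,0],[0,0,0,0,0,0]]

```text
clock: 4.03
position: [0.535, 0.023, 0.0608]
ee_rot: [2.222, 2.221, -0.0]
force: [0.4, 0.4, -1.3]
width: 0.504
gripper_force: 15.0
```

>>> arm_command:
  targets:
    - [[0,0,0,0,0,0],[0,0,0,0,0,0],[0,0,-0.05,0,0,0],[0,0,-0.05,0,0,0],[0,0,0,0,0,0.167],[0,0,0,0,0,0.167],[0,0,0,0,0,0.167],[0,0,0,0,0,0.167],[0,0,0,0,0,0.167]]
  jaw: 0.0918

```text
clock: 5.15
position: [0.535, 0.023, 0.1609]
ee_rot: [-2.935, -1.122, -0.0]
force: [0.3, 0.2, -0.2]
width: 1.0
gripper_force: 0.0
```

>>> arm_command:
  targets:
    - [[0,0,0,0,0,0.167],[0,0,0,0,0,0.167],[0,0,0,0,0,0.167],[0,0,0,0,0,0.167],[0,0,0,0,0,0]]

```text
clock: 5.78
position: [0.535, 0.0231, 0.1608]
ee_rot: [3.14, 0.108, 0.0]
force: [0.2, 0.1, -0.5]
width: 1.0
gripper_force: 0.0
```

```bash
cat >> h.py <<'E'
def tins(im):
    # cream/blue lids via depth band 29..41mm & circle: connected blobs
    Z=im['W'][...,2];m=((Z>.026)&(Z<.041)).astype('u1')
    n,l,s,c=cv2.connectedComponentsWithStats(m)
    for i in range(1,n):
        if 120<s[i,4]<700:
            q=im['W'][l==i];q=q[q[:,2]>.033]
            if len(q)>80:print(np.round(c[i]),np.round((q.max(0)+q.min(0))/2,4),np.round(np.ptp(q,axis=0),3),np.round(np.median(im['pixels'][l==i],0)))
def totool(wx,wy):
    s=arm.observe();d=np.array([wx,wy,s['position'][2]])-s['position'];return np.round(R.from_rotvec(s['ee_rot']).inv().apply(d),4)
E
python3 - <<'E'
from h import *
im=shot('scene');tins(im);Z=im['W'][...,2];np.savez('s3.npz',W=im['W'],px=im['pixels'])
s=arm.observe();print(s['position'],s['ee_rot'],s['joints'][6],totool(.661,.2445))
E
```

```text
[431. 105.] [1.5478 0.014  0.037 ] [0.02  0.336 0.008] [98. 52.  9.]
[163. 111.] [1.1263 0.8162 0.037 ] [0.103 0.094 0.008] [52. 58. 58.]
[ 42. 126.] [0.8897 1.1324 0.0371] [0.132 0.201 0.008] [56. 58. 57.]
[117. 141.] [0.9222 0.825  0.037 ] [0.148 0.136 0.008] [52. 55. 56.]
[206. 135.] [1.0467 0.5957 0.037 ] [0.039 0.134 0.008] [50. 54. 55.]
[623. 141.] [ 1.5494 -0.5851  0.037 ] [0.017 0.085 0.008] [117.  61.  14.]
[358. 171.] [1.0715 0.0938 0.037 ] [0.091 0.139 0.008] [53. 56. 57.]
[474. 198.] [ 1.0733 -0.2272  0.037 ] [0.07  0.148 0.008] [49. 53. 53.]
[405. 190.] [ 1.0341 -0.0571  0.037 ] [0.112 0.168 0.008] [54. 58. 56.]
[362. 207.] [0.9035 0.0202 0.037 ] [0.094 0.096 0.008] [95. 79. 58.]
[533. 216.] [ 1.0653 -0.378   0.037 ] [0.077 0.143 0.008] [53. 56. 57.]
[225. 242.] [0.6535 0.246  0.0363] [0.031 0.039 0.006] [147. 138. 133.]
[ 93. 256.] [0.4959 0.4902 0.037 ] [0.066 0.075 0.008] [51. 29. 20.]
[120. 253.] [0.524 0.436 0.037] [0.032 0.031 0.008] [52. 31. 22.]
[270. 260.] [0.642  0.1306 0.0362] [0.045 0.038 0.006] [226. 136.   0.]
[ 56. 301.] [0.3744 0.4552 0.037 ] [0.113 0.03  0.008] [50. 54. 54.]
[187. 325.] [0.4263 0.1824 0.0362] [0.045 0.047 0.006] [147. 147. 135.]
[0.53499894 0.02314639 0.16082129] [3.13943920e+00 1.12549188e-01 2.15676718e-04] -1.475865958157041 [ 0.1415 -0.2118 -0.    ]
```

>>> arm_command:
  targets:
    - [[0.0283,-0.0424,0,0,0,0],[0.0283,-0.0424,0,0,0,0],[0.0283,-0.0424,0,0,0,0],[0.0283,-0.0424,0,0,0,0],[0.0283,-0.0422,0,0,0,0],[0,0,0.05,0,0,0],[0,0,0.05,0,0,0],[0,0,0.0265,0,0,0],[0,0,0,0,0,0]]

```text
clock: 6.95
position: [0.6601, 0.2432, 0.0318]
ee_rot: [3.138, 0.111, -0.007]
force: [-0.5, 0.2, 0.2]
width: 0.999
gripper_force: 0.0
```

>>> arm_command:
  targets:
    - [[0,0,0,0,0,0],[0,0,0,0,0,0],[0,0,0,0,0,0],[0,0,0,0,0,0],[0,0,0,0,0,0],[0,0,0,0,0,0]]
  jaw: 0.03
  newtons: 15

```text
clock: 7.7
position: [0.6619, 0.2439, 0.0345]
ee_rot: [-3.14, -0.106, -0.0]
force: [-1.0, -0.8, 2.6]
width: 0.504
gripper_force: 15.0
```

Run:
```python
from h import *
im=shot('scene','s4.png');tins(im)
W=im['W'];Z=W[...,2]
m=np.zeros((480,640),'u1');cv2.fillPoly(m,[np.int32([(220+x/1.65,230+y/1.65) for x,y in [(112,68),(175,88),(115,214),(48,196)]])],1)
q=W[(m>0)&(Z>.0335)&(Z<.0405)];print('tray',cv2.minAreaRect(q[:,:2].astype('f4')))
q=W[(m>0)&(Z>.056)&(Z<.068)];print('tin in tray',(q.max(0)+q.min(0))/2,np.ptp(q,axis=0))
s=arm.observe();print(s['position'],s['width'])
for y in (.0222+.0038,):print(totool(.5337+.0559,y))
```

```text
[271.  75.] [1.5415 0.633  0.037 ] [0.026 0.277 0.008] [104.  55.  12.]
[333.  87.] [1.5455 0.3676 0.037 ] [0.018 0.198 0.008] [94. 50. 13.]
[429. 104.] [1.5481 0.0238 0.0371] [0.018 0.354 0.008] [95. 50.  9.]
[117. 141.] [0.926  0.8283 0.037 ] [0.157 0.14  0.008] [50. 53. 55.]
[267. 181.] [0.9454 0.2914 0.037 ] [0.305 0.04  0.008] [27. 54. 52.]
[359. 171.] [1.0723 0.0938 0.037 ] [0.091 0.139 0.008] [51. 54. 55.]
[474. 198.] [ 1.0759 -0.2276  0.0371] [0.073 0.149 0.008] [47. 51. 51.]
[405. 190.] [ 1.0314 -0.0573  0.037 ] [0.109 0.167 0.008] [53. 57. 54.]
[362. 207.] [0.9047 0.0208 0.0372] [0.099 0.103 0.007] [90. 74. 53.]
[301. 209.] [0.8631 0.1639 0.037 ] [0.102 0.114 0.008] [55. 48. 41.]
[534. 217.] [ 1.0607 -0.3778  0.037 ] [0.069 0.144 0.008] [51. 54. 55.]
[228. 241.] [0.6561 0.2436 0.037 ] [0.038 0.081 0.008] [110.  91.  65.]
[102. 256.] [0.5023 0.4683 0.037 ] [0.076 0.096 0.008] [49. 28. 20.]
[267. 260.] [0.6419 0.1351 0.0366] [0.044 0.047 0.007] [222. 116.   0.]
[187. 325.] [0.4266 0.1833 0.0362] [0.046 0.047 0.006] [142. 141. 131.]
tray ((0.5284703969955444, 0.026157042011618614), (0.18587909638881683, 0.07657883316278458), 5.728259086608887)
tin in tray [0.5322891  0.02292425 0.06036736] [0.04708657 0.04480128 0.00855391]
[0.66194644 0.24392078 0.03448606] 0.5075858092170324
[-0.0869  0.2125 -0.    ]
```

>>> arm_command:
  targets:
    - [[0,0,-0.05,0,0,0],[0,0,-0.05,0,0,0],[-0.0168,0.0423,0,0,0,0],[-0.0168,0.0423,0,0,0,0],[-0.0168,0.0423,0,0,0,0],[-0.0168,0.0424,0,0,0,0],[-0.0171,0.0424,0,0,0,0],[0,0,0.03,0,0,0],[0,0,0.025,0,0,0],[0,0,0,0,0,0]]

```text
clock: 9.0
position: [0.5905, 0.0268, 0.0776]
ee_rot: [3.139, 0.106, -0.006]
force: [-0.4, -0.2, -1.0]
width: 0.509
gripper_force: 15.0
```

Run:
```python
from h import *
im=shot('scene');crop(im,200,360,220,370,4,'c5.png')
s=arm.observe();print(s['position'],s['width'])
```

```text
[0.59157564 0.02688759 0.07887608] 0.5072572744893392
```

View pics/c5.png

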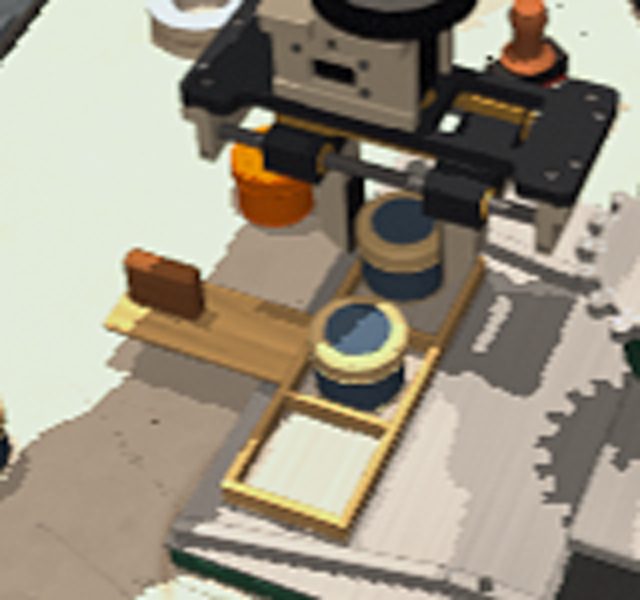

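The tin hovers over the far bay at (405,245). The middle tin stands in its bay at (360,350).

>>> arm_command:
  targets:
    - [[0,0,0.01,0,0,0],[0,0,0.005,0,0,0],[0,0,0.004,0,0,0],[0,0,0,0,0,0],[0,0,0,0,0,0]]

```text
clock: 9.68
position: [0.5922, 0.0269, 0.0604]
ee_rot: [3.14, 0.106, 0.0]
force: [-0.1, -0.1, -1.2]
width: 0.506
gripper_force: 15.0
```

>>> arm_command:
  targets:
    - [[0,0,0,0,0,0],[0,0,0,0,0,0],[0,0,-0.05,0,0,0],[0,0,-0.05,0,0,0],[-0.038,-0.042,0,0,0,0],[-0.038,-0.042,0,0,0,0],[-0.038,-0.042,0,0,0,0],[-0.0387,-0.0418,0,0,0,0],[0,0,0,0,0,0]]
  jaw: 0.0918

```text
clock: 10.8
position: [0.4252, 0.1874, 0.1603]
ee_rot: [-3.138, -0.118, 0.002]
force: [0.2, -0.4, -0.2]
width: 0.996
gripper_force: 0.0
```

Run:
```python
from h import *
im=shot('scene');tins(im);im=shot('scene');W=im['W']
m=(W[...,2]>.056)&(W[...,2]<.068);m[:240]=0;m[370:]=0;m[:,:250]=0;m[:,:]&=(W[...,1]<.08)&(W[...,1]>-.05)
n,l,s,c=cv2.connectedComponentsWithStats(m.astype('u1'))
for i in range(1,n):
    if s[i,4]>60:
        q=W[l==i];print('lid',(q.max(0)+q.min(0))/2)
s=arm.observe();print(s['position'],totool(.4287,.184))
```

```text
[273.  76.] [1.5436 0.6325 0.037 ] [0.021 0.28  0.008] [103.  55.  12.]
[333.  87.] [1.5481 0.3674 0.037 ] [0.02  0.194 0.008] [93. 50. 12.]
[430. 105.] [1.5473 0.0158 0.037 ] [0.018 0.339 0.008] [93. 50.  9.]
[ 50. 124.] [0.8899 1.1077 0.0371] [0.132 0.152 0.008] [55. 57. 54.]
[206. 135.] [1.0464 0.5969 0.0371] [0.037 0.135 0.008] [47. 51. 52.]
[624. 141.] [ 1.5492 -0.5868  0.0369] [0.013 0.085 0.008] [112.  58.  13.]
[264. 182.] [0.9464 0.3033 0.037 ] [0.311 0.065 0.008] [27. 53. 51.]
[358. 171.] [1.0719 0.0937 0.037 ] [0.086 0.137 0.008] [50. 53. 54.]
[474. 199.] [ 1.0735 -0.2275  0.037 ] [0.066 0.147 0.008] [46. 50. 50.]
[405. 190.] [ 1.0349 -0.058   0.037 ] [0.114 0.166 0.008] [52. 55. 53.]
[362. 207.] [0.9028 0.0191 0.0371] [0.095 0.098 0.008] [89. 75. 56.]
[533. 216.] [ 1.0657 -0.378   0.037 ] [0.08  0.143 0.008] [50. 53. 54.]
[301. 209.] [0.851  0.1641 0.037 ] [0.08  0.115 0.008] [53. 47. 39.]
[ 90. 257.] [0.4859 0.4934 0.037 ] [0.046 0.082 0.008] [48. 28. 19.]
[267. 260.] [0.6422 0.1339 0.0359] [0.045 0.047 0.006] [220. 133.   0.]
[ 30. 268.] [0.3963 0.5498 0.037 ] [0.102 0.092 0.008] [117.  92.  59.]
[ 45. 305.] [0.3655 0.4813 0.037 ] [0.138 0.081 0.008] [50. 53. 53.]
[187. 325.] [0.4266 0.1822 0.0365] [0.048 0.046 0.007] [118.  97.  69.]
lid [0.58976221 0.02756055 0.06029128]
lid [0.53213178 0.02386383 0.06019218]
[0.42842633 0.18438233 0.16058539] [0.0002 0.0004 0.    ]
```

>>> arm_command:
  targets:
    - [[0,0,0.05,0,0,0],[0,0,0.05,0,0,0],[0,0,0.026,0,0,0],[0,0,0,0,0,0],[0,0,0,0,0,0]]

```text
clock: 11.52
position: [0.4296, 0.1835, 0.0351]
ee_rot: [-3.14, -0.104, -0.002]
force: [0.2, -0.2, 0.9]
width: 1.0
gripper_force: 0.0
```

>>> arm_command:
  targets:
    - [[0,0,0,0,0,0],[0,0,0,0,0,0],[0,0,0,0,0,0],[0,0,0,0,0,0],[0,0,0,0,0,0],[0,0,0,0,0,0]]
  jaw: 0.03
  newtons: 15

```text
clock: 12.28
position: [0.4284, 0.184, 0.0343]
ee_rot: [3.14, 0.106, 0.0]
force: [-1.6, -0.6, 2.4]
width: 0.506
gripper_force: 15.0
```

Run:
```python
from h import *
s=arm.observe();print(s['position'],totool(.480,.0205))
```

```text
[0.42837809 0.18401705 0.03428184] [0.0404 0.1666 0.    ]
```

>>> arm_command:
  targets:
    - [[0,0,-0.05,0,0,0],[0,0,-0.05,0,0,0],[0.0102,0.0417,0,0,0,0],[0.0102,0.0417,0,0,0,0],[0.0102,0.0417,0,0,0,0],[0.0102,0.0417,0,0,0,0],[0,0,0.03,0,0,0],[0,0,0.025,0,0,0],[0,0,0,0,0,0]]

```text
clock: 13.4
position: [0.4789, 0.0201, 0.0779]
ee_rot: [3.139, 0.106, -0.006]
force: [-0.1, 0.5, -0.4]
width: 0.508
gripper_force: 15.0
```

Run:
```python
from h import *
im=shot('scene');crop(im,200,360,220,370,4,'c6.png')
s=arm.observe();print(s['position'],s['width'])
```

```text
[0.47973674 0.02020403 0.07889502] 0.5041111337720787
```

View pics/c6.png

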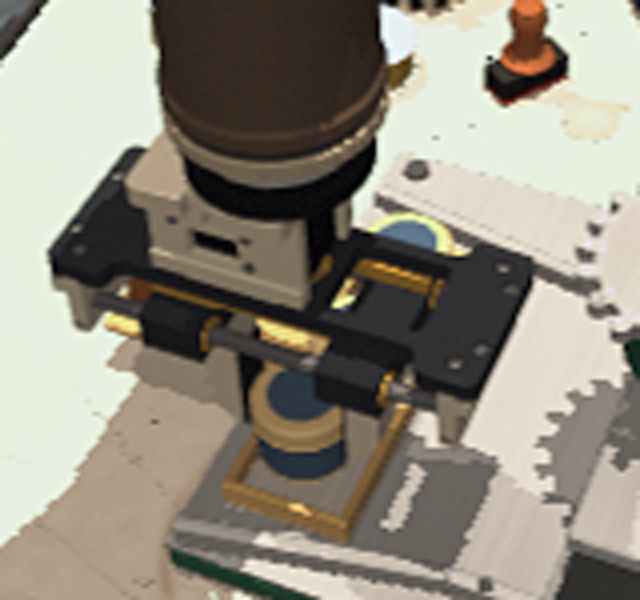

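The tin hovers over the near bay at (300,430), so I'll lower it.

>>> arm_command:
  targets:
    - [[0,0,0.01,0,0,0],[0,0,0.005,0,0,0],[0,0,0.004,0,0,0],[0,0,0,0,0,0],[0,0,0,0,0,0]]

```text
clock: 14.08
position: [0.4805, 0.0204, 0.0604]
ee_rot: [-3.14, -0.106, -0.0]
force: [-0.4, 1.0, -0.9]
width: 0.51
gripper_force: 15.0
```

>>> arm_command:
  targets:
    - [[0,0,0,0,0,0],[0,0,0,0,0,0],[0,0,-0.05,0,0,0],[0,0,-0.05,0,0,-0.157],[0,0,0,0,0,-0.157],[0,0,0,0,0,-0.157],[0,0,0,0,0,-0.157],[0,0,0,0,0,-0.157]]
  jaw: 0.0918

```text
clock: 15.08
position: [0.4803, 0.0204, 0.1604]
ee_rot: [2.857, 1.306, 0.0]
force: [-0.8, 0.2, -1.2]
width: 1.001
gripper_force: 0.0
```

>>> arm_command:
  targets:
    - [[0,0,0,0,0,-0.157],[0,0,0,0,0,-0.157],[0,0,0,0,0,-0.157],[0,0,0,0,0,-0.157],[0,0,0,0,0,-0.157],[0,0,0,0,0,0],[0,0,0,0,0,0]]
  jaw: 0.06

```text
clock: 15.95
position: [0.4804, 0.0203, 0.1603]
ee_rot: [2.15, 2.29, 0.0]
force: [-0.2, 0.4, -0.5]
width: 0.653
gripper_force: 0.0
```

```bash
cat >> h.py <<'E'
def traypose(im,fin=True):
    W=im['W'];s=arm.observe()
    ok=(W[...,0]>.4)&(W[...,0]<.68)&(W[...,1]>-.2)&(W[...,1]<.2)
    ok[:230]=0
    m=ok&(W[...,2]>.056)&(W[...,2]<.0655)
    n,l,st,c=cv2.connectedComponentsWithStats(m.astype('u1'))
    for i in range(1,n):
        if st[i,4]>40:
            q=W[l==i];print('blob',st[i,4],np.round((q.max(0)+q.min(0))/2,4),np.round(np.ptp(q,axis=0),3),[np.round(x,4) for x in cv2.minAreaRect(q[:,:2].astype('f4'))])
E
python3 - <<'E'
from h import *
im=shot('scene','s7.png');traypose(im)
s=arm.observe();print(s['position'],s['ee_rot'],totool(.529,.1277))
E
```

```text
blob 348 [0.5904 0.0277 0.0605] [0.045 0.046 0.009] [array([0.5904, 0.0277]), array([0.0453, 0.0459]), np.float64(1.7662)]
blob 399 [0.5321 0.0231 0.0604] [0.045 0.046 0.009] [array([0.5331, 0.0227]), array([0.0453, 0.045 ]), np.float64(28.3147)]
blob 454 [0.4786 0.0207 0.0605] [0.047 0.046 0.009] [array([0.4776, 0.0207]), array([0.0463, 0.0449]), np.float64(29.6518)]
[0.48036134 0.02035517 0.16026378] [2.14928579e+00 2.29124883e+00 6.12978796e-05] [0.104  0.0554 0.    ]
```

View pics/s7.png

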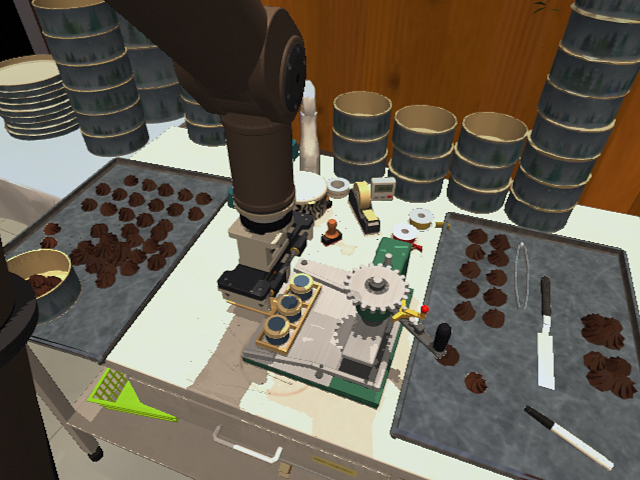

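All three tins stand in the tray, at (277,326), (290,305) and (303,285).

>>> arm_command:
  targets:
    - [[0.035,0.0185,0,0,0,0],[0.035,0.0185,0,0,0,0],[0.034,0.0184,0,0,0,0],[0,0,0.04,0,0,0],[0,0,0.04,0,0,0],[0,0,0.023,0,0,0],[0,0,0,0,0,0],[0,0,0,0,0,0]]

```text
clock: 17.0
position: [0.5293, 0.1281, 0.0581]
ee_rot: [2.146, 2.293, 0.001]
force: [0.8, 0.4, -0.1]
width: 0.654
gripper_force: 0.0
```

>>> arm_command:
  targets:
    - [[0,0,0,0,0,0],[0,0,0,0,0,0],[0,0,0,0,0,0],[0,0,0,0,0,0],[0,0,0,0,0,0],[0,0,0,0,0,0]]
  jaw: 0.0
  newtons: 15

```text
clock: 17.75
position: [0.5287, 0.1279, 0.0572]
ee_rot: [2.146, 2.294, 0.0]
force: [-1.3, -0.2, 0.4]
width: 0.131
gripper_force: 15.0
```

Run:
```python
from h import *
im=shot('scene');traypose(im)
s=arm.observe();print(s['position'],s['ee_rot'],s['width'],s['force'],totool(.543,-.0279))
```

```text
blob 345 [0.5907 0.0271 0.0604] [0.046 0.045 0.008] [array([0.5906, 0.027 ]), array([0.0449, 0.0458]), np.float64(86.7588)]
blob 66 [0.5209 0.1165 0.0608] [0.035 0.019 0.009] [array([0.5196, 0.1155]), array([0.0133, 0.0357]), np.float64(77.0033)]
blob 395 [0.5318 0.0236 0.0603] [0.046 0.047 0.008] [array([0.5319, 0.022 ]), array([0.0467, 0.045 ]), np.float64(28.875)]
blob 448 [0.4785 0.0206 0.0605] [0.046 0.047 0.009] [array([0.4786, 0.0203]), array([0.0459, 0.0464]), np.float64(74.0488)]
[0.52870641 0.12785893 0.05723569] [2.14598731e+00 2.29438195e+00 3.68888848e-05] 0.12792480647854548 [-0.68448474  1.02564276  1.20317956] [-0.1564  0.0039  0.    ]
```

>>> arm_command:
  targets:
    - [[-0.006,0.0007,0,0,0,0],[-0.01,0.0008,0,0,0,0],[-0.01,0.0008,0,0,0,0],[-0.01,0.0008,0,0,0,0],[-0.01,0.0008,0,0,0,0],[-0.01,0,0,0,0,0],[-0.01,0,0,0,0,0],[-0.006,0,0,0,0,0],[0,0,0,0,0,0]]

```text
clock: 18.92
position: [0.5375, 0.0546, 0.0572]
ee_rot: [2.147, 2.292, -0.001]
force: [1.4, -2.8, 0.1]
width: 0.132
gripper_force: 15.0
```

Run:
```python
from h import *
im=shot('scene');traypose(im);crop(im,230,420,240,400,3.5,'c8.png')
W=im['W'];Z=W[...,2]
# press frame (scene-cam coords)
c=np.array([.5471,-.1334])
for t in (3.6,):
    t=np.radians(t);Rm=np.array([[np.cos(t),np.sin(t)],[-np.sin(t),np.cos(t)]])
    k=(W[...,:2]-c)@Rm.T
    ok=(abs(k[...,0])<.13)&(k[...,1]>.03)&(k[...,1]<.15)
    for y in (.065,.085,.105):
        b=ok&(abs(k[...,1]-y)<.006)
        for n,lo,hi,sg in(('near',.02,.13,-1),('far',.02,.13,1)):
            for nm,zl,zh in(('rail',.029,.0335),('wall',.0345,.041)):
                q=k[b&(k[...,0]*sg>.075)&(Z>zl)&(Z<zh)][:,0]
                if len(q)>3:print(y,n,nm,len(q),np.round([q.min(),q.max()],4))
s=arm.observe();print(s['position'],s['ee_rot'],s['force'],totool(.543,-.0279))
```

```text
blob 321 [ 0.5996 -0.0448  0.0601] [0.049 0.045 0.008] [array([ 0.598 , -0.0431]), array([0.0461, 0.0397]), np.float64(32.828)]
blob 423 [ 0.5415 -0.05    0.0603] [0.047 0.046 0.008] [array([ 0.5413, -0.0497]), array([0.0469, 0.0444]), np.float64(23.3467)]
blob 482 [ 0.4867 -0.0527  0.0605] [0.046 0.046 0.009] [array([ 0.4861, -0.0529]), array([0.045 , 0.0455]), np.float64(34.2627)]
0.065 near rail 32 [-0.0967 -0.0853]
0.065 near wall 16 [-0.0869 -0.0818]
0.085 near rail 47 [-0.0984 -0.0751]
0.085 near wall 33 [-0.0876 -0.075 ]
0.105 near rail 41 [-0.1017 -0.0751]
0.105 near wall 24 [-0.0874 -0.0751]
[0.53747394 0.05470005 0.05719234] [ 2.14670834e+00  2.29234374e+00 -1.71764410e-03] [ 1.24485508 -3.76336647  0.70313489] [-0.0828  0.0001  0.0001]
```

View pics/c8.png

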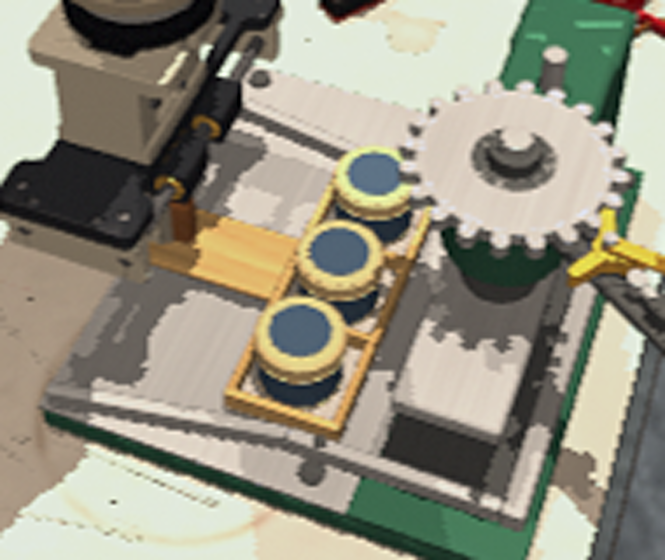

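Tins, tray and rails line up, with the tray's near wall at x = −0.087 in the press frame. I'll continue sliding.

>>> arm_command:
  targets:
    - [[-0.006,0,0,0,0,0],[-0.009,0,0,0,0,0],[-0.009,0,0,0,0,0],[-0.009,0,0,0,0,0],[-0.009,0,0,0,0,0],[-0.009,0,0,0,0,0],[-0.007,0,0,0,0,0],[-0.004,0,0,0,0,0],[0,0,0,0,0,0]]

```text
clock: 20.1
position: [0.5416, -0.0064, 0.0572]
ee_rot: [2.146, 2.293, -0.001]
force: [0.3, 0.4, 1.4]
width: 0.13
gripper_force: 15.0
```

>>> arm_command:
  targets:
    - [[-0.005,0,0,0,0,0],[-0.005,0,0,0,0,0],[-0.005,0,0,0,0,0],[-0.004,0,0,0,0,0],[-0.002,0,0,0,0,0],[0,0,0.001,0,0,0],[0,0,0.001,0,0,0],[0,0,0,0,0,0]]

```text
clock: 21.1
position: [0.5427, -0.0269, 0.055]
ee_rot: [-2.146, -2.294, 0.001]
force: [-0.6, -1.0, -0.3]
width: 0.131
gripper_force: 15.0
```

>>> arm_command:
  targets:
    - [[0,0,0.001,0,0,0],[0,0,0.001,0,0,0],[0,0,0.0005,0,0,0],[0,0,0,0,0,0]]

```text
clock: 21.6
position: [0.5431, -0.0267, 0.0529]
ee_rot: [2.146, 2.294, 0.0]
force: [0.1, -0.9, 3.6]
width: 0.13
gripper_force: 15.0
```

>>> arm_command:
  targets:
    - [[0,0,0,0,0,0],[0,0,0,0,0,0],[0,0,0,0,0,0],[0,0,-0.05,0,0,0],[0,0,-0.05,0,0,0],[0.03,0,-0.06,0,0,0],[0.03,0,-0.05,0,0,0],[0,0,0,0,0,0]]
  jaw: 0.05

```text
clock: 22.6
position: [0.541, 0.0346, 0.2628]
ee_rot: [2.138, 2.296, 0.011]
force: [-0.1, -0.1, -0.4]
width: 0.546
gripper_force: 0.0
```

Run:
```python
from h import *
im=shot('scene','s9.png');crop(im,250,470,240,400,3.5,'c9.png')
W=im['W'];Z=W[...,2]
c=np.array([.5471,-.1334]);t=np.radians(3.6);Rm=np.array([[np.cos(t),np.sin(t)],[-np.sin(t),np.cos(t)]])
k=(W[...,:2]-c)@Rm.T
b=(abs(k[...,0])<.02)&(k[...,1]>.08)&(k[...,1]<.13)&(Z>.052)&(Z<.075)
q=k[b];print('fin',len(q),q.min(0),q.max(0),np.percentile(Z[b],[50,90]))
b=(abs(k[...,0])<.02)&(k[...,1]>.04)&(k[...,1]<.08)&(Z>.01)&(Z<.05);print('tongue z',np.median(Z[b]))
b=(abs(k[...,0])<.1)&(k[...,1]>.0)&(k[...,1]<.035)&(Z>.03)&(Z<.042);print('wall z',b.sum(),np.percentile(Z[b],[10,50,90]),k[b].max(0))
b=(k[...,0]<-.04)&(k[...,0]>-.09)&(abs(k[...,1])<.035)&(Z>.052)&(Z<.064);print('lid',b.sum(),np.median(Z[b]))
red=(im['pixels'][...,0]>150)&(im['pixels'][...,1]<90)&(im['pixels'][...,2]<90)
red[:280]=0;red[335:]=0;red[:,:400]=0;red[:,450:]=0
print('ball',red.sum(),W[red].mean(0),k[red].mean(0))
kn=(Z>.2)&(Z<.214);kn[:310]=0;kn[360:]=0;kn[:,:425]=0;kn[:,460:]=0
q=k[kn];print('knob',kn.sum(),W[kn].min(0),W[kn].max(0),(q.min(0)+q.max(0))/2)
print(arm.observe()['position'],arm.observe()['ee_rot'])
```

```text
fin 153 [-0.00696914  0.08682242] [0.00658266 0.12592454] [0.05968314 0.06211216]
tongue z 0.030262331869005177
wall z 208 [0.03060919 0.03224421 0.03591647] [-0.06206214  0.03482946]
lid 7 0.05364119279616153
ball 38 [ 0.5199628  -0.21996015  0.18275414] [-0.0325188  -0.08468539]
knob 155 [ 0.46596961 -0.26436838  0.20008442] [ 0.4838319  -0.24483474  0.21102286] [-0.0797085  -0.11662451]
[0.53982079 0.03257387 0.2602546 ] [2.14167858 2.29547971 0.00482856]
```

View pics/c9.png

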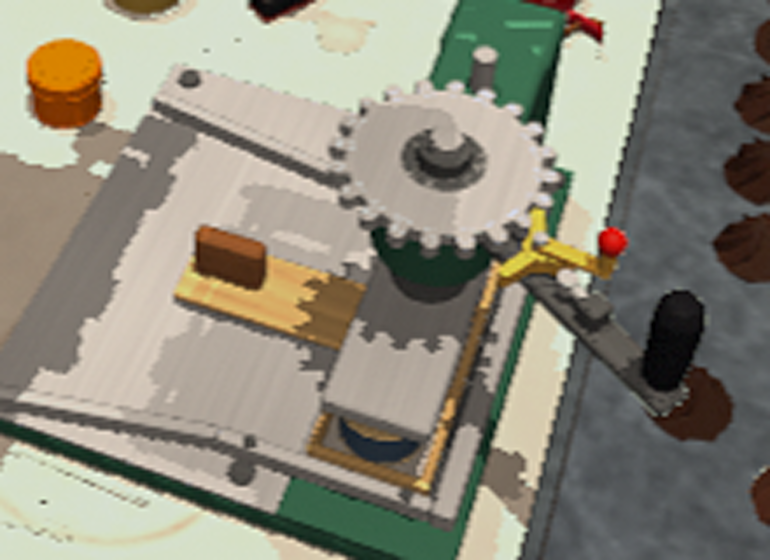

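The tray is seated, with the fin at (230,257) in the crop and its top at 62 mm. The handle is at about −0.19 rad, and the ball (612,242) sits on the anticlockwise side, so the pawl reads 0 and the lever must be flipped clockwise.

>>> arm_command:
  targets:
    - [[0,0,0,0,0,0.151],[0,0,0,0,0,0.151],[0,0,0,0,0,0.151],[0,0,0,0,0,0.151],[0,0,0,0,0,0]]
  jaw: 0.06

```text
clock: 23.28
position: [0.5384, 0.0303, 0.2571]
ee_rot: [-2.731, -1.552, 0.004]
force: [0.4, 0.4, 0.2]
width: 0.655
gripper_force: 0.0
```

```bash
cat >> h.py <<'E'
AX=np.array([.5497,-.132])
def hang(h): return np.radians(225+3.6)-h     # world radial angle of handle
def look():
    im=shot('scene');W=im['W'];Z=W[...,2];p=im['pixels'].astype(int)
    box=(W[...,0]>.35)&(W[...,0]<.62)&(W[...,1]<-.1)&(W[...,1]>-.33)
    off=np.array([.0025,.0007])
    red=box&(p[...,0]>150)&(p[...,1]<90)&(p[...,2]<90)&(Z>.175)&(Z<.2)
    kn=box&(p.max(-1)<60)&(Z>.2)&(Z<.214)
    out={}
    if kn.sum()>30:
        q=W[kn][:,:2];k=(q.min(0)+q.max(0))/2+off-AX;a=np.arctan2(k[1],k[0])%(2*np.pi);h=np.radians(228.6)-a
        print('knob',k+AX,np.hypot(*k),'h=%.3f'%h)
        if red.sum()>5:
            b=np.median(W[red][:,:2],0)+off-AX;print('ball',b+AX,'radial',b@[np.cos(a),np.sin(a)],'ccw',b@[-np.sin(a),np.cos(a)])
    return im
E
python3 - <<'E'
from h import *
look()
s=arm.observe();print(s['position'],s['ee_rot'],s['joints'],totool(.5027,-.2108))
E
```

```text
knob [ 0.47766242 -0.25405515] 0.14172816685329934 h=-0.189
ball [ 0.51372806 -0.21973884] radial 0.09384379963730483 ccw 0.013617149393019121
[0.5384768  0.03048387 0.25736467] [-2.72910032 -1.5554707   0.00355137] [-0.21005267  0.28593681  0.06927551  1.76854832 -0.02144175  1.0900789
 -0.66834603] [-0.2258  0.0922  0.0003]
```

>>> arm_command:
  targets:
    - [[-0.045,0.0184,0,0,0,0],[-0.045,0.0184,0,0,0,0],[-0.045,0.0184,0,0,0,0],[-0.045,0.0184,0,0,0,0],[-0.0458,0.0186,0,0,0,0],[0,0,0,0,0,0],[0,0,0.03,0,0,0],[0,0,0.035,0,0,0],[0,0,0,0,0,0]]

```text
clock: 24.45
position: [0.501, -0.2087, 0.1912]
ee_rot: [-2.725, -1.554, 0.006]
force: [0.0, -0.0, 0.8]
width: 0.652
gripper_force: 0.0
```

>>> arm_command:
  targets:
    - [[0,-0.01,0,0,0,0],[0,-0.008,0,0,0,0],[0,-0.008,0,0,0,0],[0,-0.006,0,0,0,0],[0,-0.004,0,0,0,0],[0,0,0,0,0,0]]

```text
clock: 25.2
position: [0.4718, -0.1913, 0.1938]
ee_rot: [2.731, 1.553, 0.0]
force: [0.6, -0.9, 0.3]
width: 0.653
gripper_force: 0.2
```

Run:
```python
from h import *
look()
s=arm.observe();print(s['position'],s['ee_rot'],s['force'])
```

```text
knob [ 0.48400532 -0.22945211] 0.11752746190309832 h=-0.129
[ 0.47180178 -0.19144118  0.19369219] [-2.73115019e+00 -1.55254431e+00  3.48781614e-05] [ 0.25503646 -0.88159556  0.48646849]
```

>>> arm_command:
  targets:
    - [[0,0.012,0,0,0,0],[0,0.012,0,0,0,0],[0,0,-0.03,0,0,0],[0,0,-0.03,0,0,0],[0.05,0,0,0,0,0],[0.05,0,0,0,0,0],[0.05,0,0,0,0,0],[0.05,0,0,0,0,0],[0,0,0,0,0,0]]

```text
clock: 26.38
position: [0.5969, -0.027, 0.2528]
ee_rot: [-2.724, -1.561, -0.001]
force: [0.3, -1.2, 0.3]
width: 0.653
gripper_force: 0.0
```

Run:
```python
from h import *
im=look();crop(im,300,480,240,400,3.5,'c10.png')
s=arm.observe();print(s['position'],s['ee_rot'],s['force'])
```

```text
knob [ 0.47353744 -0.25173388] 0.1419046778698121 h=-0.156
ball [ 0.48917248 -0.20578508] radial 0.09474320767726008 ccw -0.011469209926506992
[ 0.59588037 -0.03010275  0.25289708] [-2.72801248e+00 -1.55680615e+00  8.36948342e-04] [-0.65585063 -0.00844233  0.70021563]
```

View pics/c10.png

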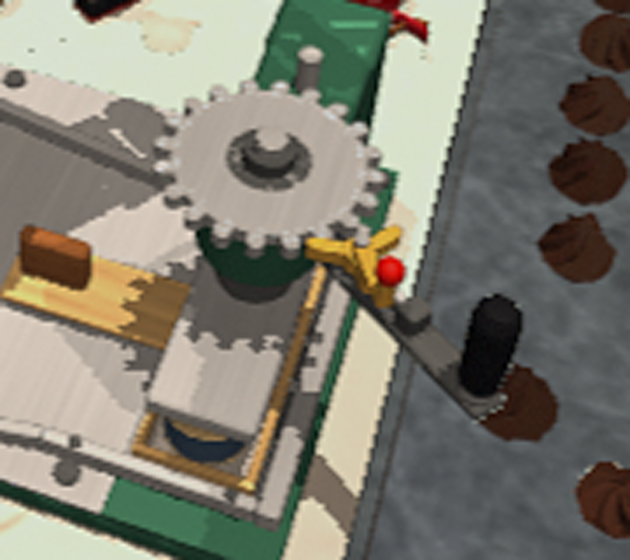

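The lever is now on the clockwise side, with the ball at (390,270). Next I'll straddle the knob.

Run:
```python
from h import *
print(totool(.4745,-.2501))
```

```text
[-0.2512  0.0074  0.    ]
```

>>> arm_command:
  targets:
    - [[-0.05,0.0015,0,0,0,0],[-0.05,0.0015,0,0,0,0],[-0.05,0.0015,0,0,0,0],[-0.05,0.0015,0,0,0,0],[-0.0512,0.0014,0,0,0,0],[0,0,0,0,0,0.033],[0,0,0.03,0,0,0],[0,0,0.032,0,0,0],[0,0,0,0,0,0]]
  jaw: 0.042

```text
clock: 27.55
position: [0.4711, -0.2512, 0.1898]
ee_rot: [-2.754, -1.504, 0.005]
force: [0.6, 0.2, 0.4]
width: 0.453
gripper_force: 0.0
```

>>> arm_command:
  targets:
    - [[0,0,0,0,0,0],[0,0,0,0,0,0],[0,0,0,0,0,0]]
  jaw: 0.026

```text
clock: 27.92
position: [0.4731, -0.2517, 0.1926]
ee_rot: [2.755, 1.507, 0.002]
force: [-0.8, 0.1, -0.2]
width: 0.289
gripper_force: 0.0
```

>>> arm_command:
  targets:
    - [[0.0018,0.0223,0,0,0,-0.16],[0.0018,0.0223,0,0,0,-0.16],[0.0018,0.0223,0,0,0,-0.16],[0.0006,0.0126,0,0,0,-0.09],[0,0,0,0,0,0],[0,0,0,0,0,0]]

```text
clock: 28.68
position: [0.5478, -0.2736, 0.1918]
ee_rot: [2.224, 2.219, 0.0]
force: [0.3, 0.1, -0.3]
width: 0.287
gripper_force: 0.0
```

```bash
cat >> h.py <<'E'
def st():
    s=arm.observe();d=s['position'][:2]-AX;a=np.arctan2(d[1],d[0])%(2*np.pi)
    x=R.from_rotvec(s['ee_rot']).as_matrix()[:,0];ya=np.arctan2(x[1],x[0])%(2*np.pi)+np.pi
    t=np.array([-np.sin(a),np.cos(a),0])
    print('t %.1f h_tcp %.3f r %.4f h_yaw %.3f z %.4f Fccw %.1f F'%(s['clock'],np.radians(228.6)-a,np.hypot(*d),np.radians(228.6)-ya,s['position'][2],t@s['force']),np.round(s['force'],1),s['width']*.0918,s['gripper_force'])
E
python3 -c "
from h import *
st();look()"
```

```text
t 28.7 h_tcp -0.709 r 0.1416 h_yaw -0.720 z 0.1918 Fccw 0.3 F [ 0.3  0.1 -0.3] 0.026364383379638895 0.0
```

>>> arm_command:
  targets:
    - [[0.0018,-0.0223,0,0,0,0.16],[0.0018,-0.0223,0,0,0,0.16],[0.0018,-0.0223,0,0,0,0.16],[0.0018,-0.0223,0,0,0,0.16],[0.0018,-0.0223,0,0,0,0.16],[0.0018,-0.0223,0,0,0,0.16],[0.0018,-0.0223,0,0,0,0.16],[0.0018,-0.0223,0,0,0,0.16],[0.0018,-0.0223,0,0,0,0.16],[0,0,0,0,0,0]]

```text
clock: 29.98
position: [0.4092, -0.1507, 0.192]
ee_rot: [-3.134, -0.209, -0.001]
force: [0.2, -1.8, -0.2]
width: 0.281
gripper_force: 0.0
```

```bash
cat >> h.py <<'E'
def platen():
    # front (near, -x) edge of platen seen from the scene camera: height of steel under the arm + tell knob/ball
    im=shot('scene');W=im['W'];Z=W[...,2]
    t=np.radians(3.6);Rm=np.array([[np.cos(t),np.sin(t)],[-np.sin(t),np.cos(t)]])
    k=(W[...,:2]-(AX-[.0025,.0007]))@Rm.T
    b=(k[...,0]>-.094)&(k[...,0]<-.05)&(abs(k[...,1])<.03)&(Z>.04)&(Z<.105)
    h,e=np.histogram(Z[b],bins=np.arange(.04,.106,.003));print('platen hist',list(zip(np.round(e[:-1],3),h)))
    return im
E
python3 -c "
from h import *
st();im=platen();look();crop(im,280,480,240,400,3.5,'c11.png')"
```

```text
t 30.0 h_tcp 0.716 r 0.1418 h_yaw 0.715 z 0.1920 Fccw 1.8 F [ 0.2 -1.8 -0.2] 0.025770513023973922 0.0
platen hist [(np.float64(0.04), np.int64(1)), (np.float64(0.043), np.int64(0)), (np.float64(0.046), np.int64(0)), (np.float64(0.049), np.int64(0)), (np.float64(0.052), np.int64(0)), (np.float64(0.055), np.int64(0)), (np.float64(0.058), np.int64(0)), (np.float64(0.061), np.int64(1)), (np.float64(0.064), np.int64(7)), (np.float64(0.067), np.int64(25)), (np.float64(0.07), np.int64(23)), (np.float64(0.073), np.int64(98)), (np.float64(0.076), np.int64(34)), (np.float64(0.079), np.int64(0)), (np.float64(0.082), np.int64(0)), (np.float64(0.085), np.int64(0)), (np.float64(0.088), np.int64(0)), (np.float64(0.091), np.int64(0)), (np.float64(0.094), np.int64(0)), (np.float64(0.097), np.int64(0)), (np.float64(0.1), np.int64(0))]
knob [ 0.40744157 -0.15108894] 0.14353344152152916 h=0.715
```

View pics/c11.png

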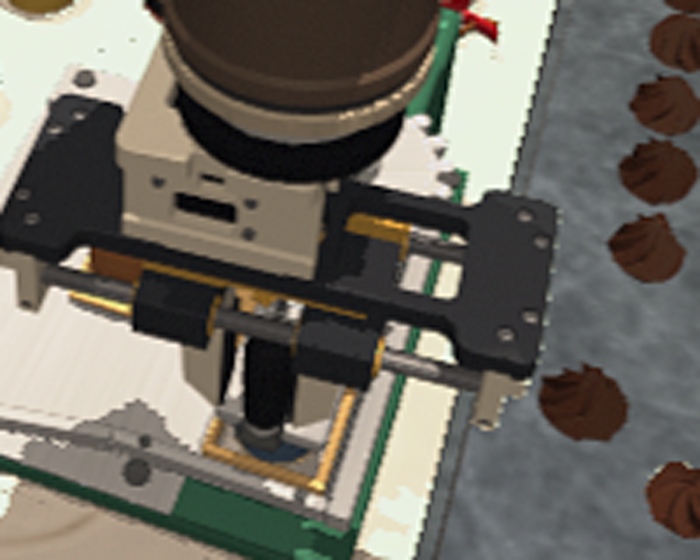

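The knob is between the fingers at (265,385), and the platen has come down over the tin. I'll continue with the return and drive strokes.

>>> arm_command:
  targets:
    - [[0.0018,0.0223,0,0,0,-0.16],[0.0018,0.0223,0,0,0,-0.16],[0.0018,0.0223,0,0,0,-0.16],[0.0018,0.0223,0,0,0,-0.16],[0.0018,0.0223,0,0,0,-0.16],[0.0018,0.0223,0,0,0,-0.16],[0.0018,0.0223,0,0,0,-0.16],[0.0018,0.0223,0,0,0,-0.16],[0.0018,0.0223,0,0,0,-0.16],[0,0,0,0,0,0]]

```text
clock: 31.32
position: [0.5488, -0.2744, 0.1909]
ee_rot: [-2.22, -2.222, -0.001]
force: [0.0, 0.7, -0.1]
width: 0.288
gripper_force: 0.0
```

>>> arm_command:
  targets:
    - [[0.0018,-0.0223,0,0,0,0.16],[0.0018,-0.0223,0,0,0,0.16],[0.0018,-0.0223,0,0,0,0.16],[0.0018,-0.0223,0,0,0,0.16],[0.0018,-0.0223,0,0,0,0.16],[0,0,0,0,0,0]]

```text
clock: 32.08
position: [0.4465, -0.2305, 0.1918]
ee_rot: [-2.911, -1.179, -0.0]
force: [0.8, 0.3, -0.6]
width: 0.281
gripper_force: 0.0
```

>>> arm_command:
  targets:
    - [[0.0018,-0.0223,0,0,0,0.16],[0.0018,-0.0223,0,0,0,0.16],[0.0018,-0.0223,0,0,0,0.16],[0.0018,-0.0223,0,0,0,0.16],[0,0,0,0,0,0]]

```text
clock: 32.7
position: [0.4097, -0.1515, 0.1918]
ee_rot: [3.134, 0.211, 0.0]
force: [0.4, 0.2, -0.4]
width: 0.285
gripper_force: 0.0
```

```bash
python3 -c "
from h import *
st();im=platen();look()"
```

```text
t 32.7 h_tcp 0.710 r 0.1413 h_yaw 0.714 z 0.1918 Fccw -0.1 F [ 0.4  0.2 -0.4] 0.026179750203776206 0.030126394194667228
platen hist [(np.float64(0.04), np.int64(0)), (np.float64(0.043), np.int64(0)), (np.float64(0.046), np.int64(0)), (np.float64(0.049), np.int64(0)), (np.float64(0.052), np.int64(0)), (np.float64(0.055), np.int64(0)), (np.float64(0.058), np.int64(17)), (np.float64(0.061), np.int64(18)), (np.float64(0.064), np.int64(52)), (np.float64(0.067), np.int64(137)), (np.float64(0.07), np.int64(9)), (np.float64(0.073), np.int64(0)), (np.float64(0.076), np.int64(0)), (np.float64(0.079), np.int64(0)), (np.float64(0.082), np.int64(0)), (np.float64(0.085), np.int64(0)), (np.float64(0.088), np.int64(0)), (np.float64(0.091), np.int64(0)), (np.float64(0.094), np.int64(0)), (np.float64(0.097), np.int64(0)), (np.float64(0.1), np.int64(0))]
knob [ 0.40589862 -0.15193165] 0.14517612538062646 h=0.711
```

>>> arm_command:
  targets:
    - [[0.0018,0.0223,0,0,0,-0.16],[0.0018,0.0223,0,0,0,-0.16],[0.0018,0.0223,0,0,0,-0.16],[0.0018,0.0223,0,0,0,-0.16],[0.0018,0.0223,0,0,0,-0.16],[0.0018,0.0223,0,0,0,-0.16],[0.0018,0.0223,0,0,0,-0.16],[0.0018,0.0223,0,0,0,-0.16],[0.0018,0.0223,0,0,0,-0.16],[0,0,0,0,0,0]]

```text
clock: 34.05
position: [0.549, -0.2742, 0.1908]
ee_rot: [-2.219, -2.223, -0.001]
force: [-1.2, -0.3, -0.2]
width: 0.282
gripper_force: 0.0
```

>>> arm_command:
  targets:
    - [[0.0018,-0.0223,0,0,0,0.16],[0.0018,-0.0223,0,0,0,0.16],[0.0018,-0.0223,0,0,0,0.16],[0.0004,-0.0112,0,0,0,0.08],[0,0,0,0,0,0]]

```text
clock: 34.67
position: [0.4734, -0.252, 0.1919]
ee_rot: [2.75, 1.519, 0.001]
force: [1.1, -0.9, -0.8]
width: 0.286
gripper_force: 0.5
```

```bash
python3 -c "
from h import *
st();im=platen()"
```

```text
t 34.7 h_tcp -0.156 r 0.1422 h_yaw -0.161 z 0.1919 Fccw 1.4 F [ 1.1 -0.9 -0.8] 0.026270414817726667 0.47035051218699664
platen hist [(np.float64(0.04), np.int64(0)), (np.float64(0.043), np.int64(0)), (np.float64(0.046), np.int64(0)), (np.float64(0.049), np.int64(0)), (np.float64(0.052), np.int64(2)), (np.float64(0.055), np.int64(21)), (np.float64(0.058), np.int64(31)), (np.float64(0.061), np.int64(68)), (np.float64(0.064), np.int64(523)), (np.float64(0.067), np.int64(106)), (np.float64(0.07), np.int64(0)), (np.float64(0.073), np.int64(0)), (np.float64(0.076), np.int64(0)), (np.float64(0.079), np.int64(0)), (np.float64(0.082), np.int64(0)), (np.float64(0.085), np.int64(0)), (np.float64(0.088), np.int64(0)), (np.float64(0.091), np.int64(0)), (np.float64(0.094), np.int64(0)), (np.float64(0.097), np.int64(0)), (np.float64(0.1), np.int64(0))]
```

>>> arm_command:
  targets:
    - [[0.0004,-0.0112,0,0,0,0.08],[0.0004,-0.0112,0,0,0,0.08],[0,0,0,0,0,0]]

```text
clock: 35.1
position: [0.4562, -0.2388, 0.1918]
ee_rot: [2.861, 1.298, 0.001]
force: [2.6, -0.4, 0.1]
width: 0.287
gripper_force: 0.9
```

>>> arm_command:
  targets:
    - [[0.0004,-0.0112,0,0,0,0.08],[0.0004,-0.0112,0,0,0,0.08],[0,0,0,0,0,0]]

```text
clock: 35.48
position: [0.4406, -0.2229, 0.1919]
ee_rot: [2.955, 1.067, 0.0]
force: [2.0, -0.8, -0.4]
width: 0.284
gripper_force: 0.9
```

```bash
python3 -c "
from h import *
st();im=platen()"
```

```text
t 35.5 h_tcp 0.154 r 0.1419 h_yaw 0.155 z 0.1919 Fccw 1.9 F [ 2.  -0.8 -0.4] 0.02608206221831198 0.8927051851060241
platen hist [(np.float64(0.04), np.int64(0)), (np.float64(0.043), np.int64(0)), (np.float64(0.046), np.int64(0)), (np.float64(0.049), np.int64(0)), (np.float64(0.052), np.int64(11)), (np.float64(0.055), np.int64(24)), (np.float64(0.058), np.int64(48)), (np.float64(0.061), np.int64(235)), (np.float64(0.064), np.int64(270)), (np.float64(0.067), np.int64(4)), (np.float64(0.07), np.int64(0)), (np.float64(0.073), np.int64(0)), (np.float64(0.076), np.int64(0)), (np.float64(0.079), np.int64(0)), (np.float64(0.082), np.int64(0)), (np.float64(0.085), np.int64(0)), (np.float64(0.088), np.int64(0)), (np.float64(0.091), np.int64(0)), (np.float64(0.094), np.int64(0)), (np.float64(0.097), np.int64(0)), (np.float64(0.1), np.int64(0))]
```

>>> arm_command:
  targets:
    - [[0.0004,-0.0112,0,0,0,0.08],[0.0004,-0.0112,0,0,0,0.08],[0,0,0,0,0,0]]

```text
clock: 35.9
position: [0.4277, -0.2046, 0.1918]
ee_rot: [3.03, 0.828, 0.0]
force: [1.5, -1.0, 0.5]
width: 0.283
gripper_force: 0.9
```

>>> arm_command:
  targets:
    - [[0.0004,-0.0112,0,0,0,0.08],[0,0,0,0,0,0]]

```text
clock: 36.15
position: [0.4223, -0.1948, 0.1918]
ee_rot: [3.061, 0.707, -0.0]
force: [0.7, -0.9, 0.1]
width: 0.284
gripper_force: 1.1
```

```bash
python3 -c "
from h import *
st();im=platen()"
```

```text
t 36.1 h_tcp 0.390 r 0.1420 h_yaw 0.394 z 0.1918 Fccw 1.1 F [ 0.7 -0.9  0.1] 0.026083833130916084 1.105075387749821
platen hist [(np.float64(0.04), np.int64(0)), (np.float64(0.043), np.int64(0)), (np.float64(0.046), np.int64(0)), (np.float64(0.049), np.int64(3)), (np.float64(0.052), np.int64(11)), (np.float64(0.055), np.int64(37)), (np.float64(0.058), np.int64(74)), (np.float64(0.061), np.int64(434)), (np.float64(0.064), np.int64(64)), (np.float64(0.067), np.int64(0)), (np.float64(0.07), np.int64(0)), (np.float64(0.073), np.int64(0)), (np.float64(0.076), np.int64(0)), (np.float64(0.079), np.int64(0)), (np.float64(0.082), np.int64(0)), (np.float64(0.085), np.int64(0)), (np.float64(0.088), np.int64(0)), (np.float64(0.091), np.int64(0)), (np.float64(0.094), np.int64(0)), (np.float64(0.097), np.int64(0)), (np.float64(0.1), np.int64(0))]
```

>>> arm_command:
  targets:
    - [[0.0004,-0.0112,0,0,0,0.08],[0,0,0,0,0,0]]

```text
clock: 36.45
position: [0.4177, -0.1846, 0.1917]
ee_rot: [3.087, 0.583, -0.0]
force: [2.6, -2.0, -0.0]
width: 0.285
gripper_force: 1.4
```

>>> arm_command:
  targets:
    - [[0.0004,-0.0112,0,0,0,0.08],[0,0,0,0,0,0]]

```text
clock: 36.7
position: [0.4148, -0.1757, 0.1918]
ee_rot: [3.105, 0.457, 0.002]
force: [7.0, -10.1, -6.9]
width: 0.285
gripper_force: 5.4
```

```bash
python3 -c "
from h import *
st();im=platen()"
```

```text
t 36.7 h_tcp 0.535 r 0.1417 h_yaw 0.556 z 0.1918 Fccw 11.7 F [  7.  -10.1  -6.9] 0.026199396783383167 5.383258871734142
platen hist [(np.float64(0.04), np.int64(0)), (np.float64(0.043), np.int64(0)), (np.float64(0.046), np.int64(0)), (np.float64(0.049), np.int64(5)), (np.float64(0.052), np.int64(24)), (np.float64(0.055), np.int64(29)), (np.float64(0.058), np.int64(86)), (np.float64(0.061), np.int64(235)), (np.float64(0.064), np.int64(15)), (np.float64(0.067), np.int64(0)), (np.float64(0.07), np.int64(0)), (np.float64(0.073), np.int64(0)), (np.float64(0.076), np.int64(0)), (np.float64(0.079), np.int64(0)), (np.float64(0.082), np.int64(0)), (np.float64(0.085), np.int64(0)), (np.float64(0.088), np.int64(0)), (np.float64(0.091), np.int64(0)), (np.float64(0.094), np.int64(0)), (np.float64(0.097), np.int64(0)), (np.float64(0.1), np.int64(0))]
```

The handle has gone solid at the depth stop (about 12 N, and the platen's top is about 20 mm lower). I'll ease back to mid-range and flip the lever.

>>> arm_command:
  targets:
    - [[0.0004,0.0112,0,0,0,-0.08],[0.0018,0.0223,0,0,0,-0.16],[0.0018,0.0223,0,0,0,-0.16],[0.0018,0.0223,0,0,0,-0.16],[0,0,0,0,0,0],[0,-0.004,0,0,0,0],[0,0,-0.035,0,0,0],[0,0,-0.035,0,0,0],[0.05,0,0,0,0,0],[0,0,0,0,0,0]]
  jaw: 0.034

```text
clock: 38.0
position: [0.4871, -0.194, 0.2618]
ee_rot: [-2.857, -1.302, -0.003]
force: [-0.4, -0.3, -0.6]
width: 0.375
gripper_force: 0.0
```

>>> arm_command:
  targets:
    - [[0.05,0,0,0,0,0],[0.05,0,0,0,0,0],[0.05,0,0,0,0,0],[0.05,0,0,0,0,0],[0,0,0,0,0,0]]
  jaw: 0.06

```text
clock: 38.62
position: [0.6181, -0.0432, 0.2605]
ee_rot: [-2.856, -1.303, 0.001]
force: [-0.6, -0.8, 0.3]
width: 0.654
gripper_force: 0.0
```

```bash
cat >> h.py <<'E'
def aim(r,h,tang=0):
    a=hang(h);p=AX+r*np.array([np.cos(a),np.sin(a)])+tang*np.array([-np.sin(a),np.cos(a)])
    s=arm.observe();x=R.from_rotvec(s['ee_rot']).as_matrix()[:,0];ya=np.arctan2(x[1],x[0])
    turn=-((a-np.pi)-ya+np.pi)%(2*np.pi)-np.pi
    turn=(ya-(a-np.pi)+np.pi)%(2*np.pi)-np.pi
    print('aim',p,totool(*p),'turn',round(turn,3),'z',s['position'][2])
E
python3 -c "
from h import *
st();im=look();platen();aim(.0917,0.05)
W=im['W']
print(arm.observe()['joints'])"
```

```text
t 38.6 h_tcp 3.075 r 0.1121 h_yaw -0.008 z 0.2605 Fccw -0.0 F [-0.6 -0.8  0.3] 0.060011614476030914 0.0
knob [ 0.45143456 -0.23445324] 0.14196043003834935 h=0.042
ball [ 0.47736768 -0.19446248] radial 0.09514800334849703 ccw -0.008965714928984323
platen hist [(np.float64(0.04), np.int64(0)), (np.float64(0.043), np.int64(0)), (np.float64(0.046), np.int64(0)), (np.float64(0.049), np.int64(6)), (np.float64(0.052), np.int64(22)), (np.float64(0.055), np.int64(36)), (np.float64(0.058), np.int64(120)), (np.float64(0.061), np.int64(519)), (np.float64(0.064), np.int64(42)), (np.float64(0.067), np.int64(0)), (np.float64(0.07), np.int64(0)), (np.float64(0.073), np.int64(0)), (np.float64(0.076), np.int64(0)), (np.float64(0.079), np.int64(0)), (np.float64(0.082), np.int64(0)), (np.float64(0.085), np.int64(0)), (np.float64(0.088), np.int64(0)), (np.float64(0.091), np.int64(0)), (np.float64(0.094), np.int64(0)), (np.float64(0.097), np.int64(0)), (np.float64(0.1), np.int64(0))]
aim [ 0.48569566 -0.19766837] [-0.1987  0.0004  0.0003] turn 0.053 z 0.26102168008568405
[-0.15083799  0.41370207  0.20486957  1.57911986 -0.08866394  1.1598317
 -0.64717321]
```

>>> arm_command:
  targets:
    - [[-0.05,0.0001,0,0,0,0],[-0.05,0.0001,0,0,0,0],[-0.05,0.0001,0,0,0,0],[-0.0487,0.0001,0,0,0,0],[0,0,0,0,0,0.053],[0,0,0.035,0,0,0],[0,0,0.034,0,0,0],[0,0,0,0,0,0],[0,0,0,0,0,0]]

```text
clock: 39.85
position: [0.4866, -0.1986, 0.1939]
ee_rot: [2.895, 1.217, 0.001]
force: [0.4, -0.9, 0.1]
width: 0.659
gripper_force: 0.0
```

>>> arm_command:
  targets:
    - [[0,0.01,0,0,0,0],[0,0.008,0,0,0,0],[0,0.008,0,0,0,0],[0,0.006,0,0,0,0],[0,0.004,0,0,0,0],[0,0,0,0,0,0],[0,-0.012,0,0,0,0],[0,-0.012,0,0,0,0],[0,0,-0.03,0,0,0],[0,0,-0.035,0,0,0]]

```text
clock: 41.1
position: [0.4942, -0.2051, 0.258]
ee_rot: [-2.893, -1.221, 0.002]
force: [0.0, -0.3, 0.3]
width: 0.654
gripper_force: 0.0
```

>>> arm_command:
  targets:
    - [[0.05,0,0,0,0,0],[0.05,0,0,0,0,0],[0.05,0,0,0,0,0],[0.05,0,0,0,0,0],[0,0,0,0,0,0],[0,0,0,0,0,0]]
  jaw: 0.042

```text
clock: 41.85
position: [0.6342, -0.063, 0.2574]
ee_rot: [2.895, 1.221, -0.002]
force: [-0.3, -0.0, -0.2]
width: 0.457
gripper_force: 0.0
```

```bash
python3 -c "
from h import *
st();im=look();platen();aim(.14,0.0);aim(.14,-.1)"
```

```text
t 41.9 h_tcp 3.305 r 0.1091 h_yaw 0.050 z 0.2574 Fccw 0.2 F [-0.3 -0.  -0.2] 0.041971512630340005 0.0
knob [ 0.4512382  -0.23462969] 0.14222369488729414 h=0.042
ball [ 0.49527592 -0.20963088] radial 0.09369694986000605 ccw 0.014471214194251476
platen hist [(np.float64(0.04), np.int64(0)), (np.float64(0.043), np.int64(0)), (np.float64(0.046), np.int64(0)), (np.float64(0.049), np.int64(4)), (np.float64(0.052), np.int64(22)), (np.float64(0.055), np.int64(39)), (np.float64(0.058), np.int64(104)), (np.float64(0.061), np.int64(539)), (np.float64(0.064), np.int64(43)), (np.float64(0.067), np.int64(0)), (np.float64(0.07), np.int64(0)), (np.float64(0.073), np.int64(0)), (np.float64(0.076), np.int64(0)), (np.float64(0.079), np.int64(0)), (np.float64(0.082), np.int64(0)), (np.float64(0.085), np.int64(0)), (np.float64(0.088), np.int64(0)), (np.float64(0.091), np.int64(0)), (np.float64(0.094), np.int64(0)), (np.float64(0.097), np.int64(0)), (np.float64(0.1), np.int64(0))]
aim [ 0.45711634 -0.23701555] [-2.473e-01 -5.600e-03  1.000e-04] turn -0.052 z 0.25787506393838844
aim [ 0.46806293 -0.24573385] [-2.458e-01  8.300e-03  1.000e-04] turn -0.152 z 0.25787506393838844
```

The lever is back (ball +14 mm anticlockwise). I'll go back to the knob and raise the platen.

>>> arm_command:
  targets:
    - [[-0.05,0,0,0,0,0],[-0.05,0,0,0,0,0],[-0.05,0,0,0,0,0],[-0.05,0,0,0,0,0],[-0.0477,0.0002,0,0,0,0],[0,0,0,0,0,0],[0,0,0.035,0,0,0],[0,0,0.032,0,0,0],[0,0,0,0,0,0]]

```text
clock: 43.08
position: [0.4608, -0.2396, 0.1891]
ee_rot: [-2.892, -1.218, 0.004]
force: [0.2, -0.2, 0.8]
width: 0.46
gripper_force: 0.0
```

>>> arm_command:
  targets:
    - [[0,0,0,0,0,0],[0,0,0,0,0,0],[0,0,0,0,0,0],[0.0018,-0.0223,0,0,0,0.16],[0.0018,-0.0223,0,0,0,0.16],[0.0018,-0.0223,0,0,0,0.16],[0.0018,-0.0223,0,0,0,0.16],[0.0001,-0.0056,0,0,0,0.04],[0,0,0,0,0,0]]
  jaw: 0.026

```text
clock: 44.2
position: [0.4219, -0.1565, 0.1913]
ee_rot: [3.136, 0.187, 0.003]
force: [0.3, -0.7, 0.1]
width: 0.282
gripper_force: 0.0
```

```bash
python3 -c "
from h import *
st()"
```

```text
t 44.2 h_tcp 0.659 r 0.1302 h_yaw 0.729 z 0.1913 Fccw 0.7 F [ 0.3 -0.7  0.1] 0.025868741937785468 0.0
```

```bash
python3 -c "
from h import *
im=look();crop(im,280,480,240,400,3.5,'c12.png')"
```

```text
knob [ 0.4140015  -0.15610771] 0.13782330442049345 h=0.672
```

View pics/c12.png

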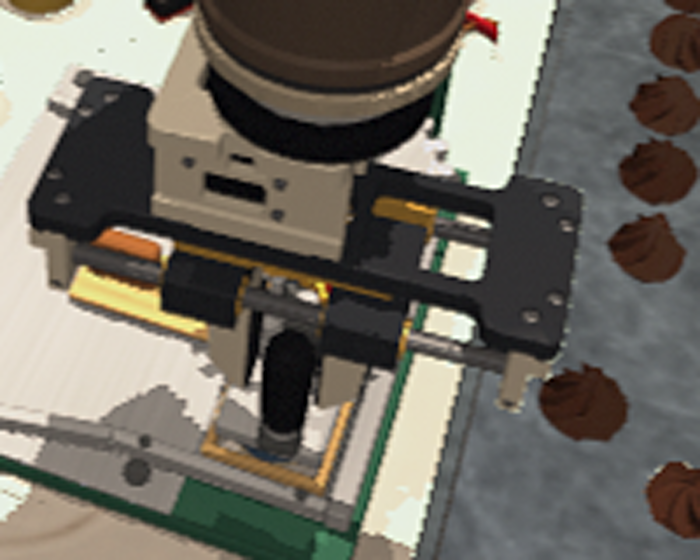

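The knob is between the fingers, but the tool sits about 10 mm too far inward, so I'll correct that first.

>>> arm_command:
  targets:
    - [[-0.0105,-0.007,0,0,0,0],[0,0,0,0,0,0]]

```text
clock: 44.5
position: [0.4089, -0.1511, 0.1907]
ee_rot: [-3.136, -0.184, 0.0]
force: [-0.6, -1.5, -0.3]
width: 0.282
gripper_force: 0.5
```

>>> arm_command:
  targets:
    - [[0.0018,0.0223,0,0,0,-0.16],[0.0018,0.0223,0,0,0,-0.16],[0.0018,0.0223,0,0,0,-0.16],[0.0018,0.0223,0,0,0,-0.16],[0.0018,0.0223,0,0,0,-0.16],[0.0018,0.0223,0,0,0,-0.16],[0.0018,0.0223,0,0,0,-0.16],[0.0018,0.0223,0,0,0,-0.16],[0.0018,0.0223,0,0,0,-0.16],[0,0,0,0,0,0]]

```text
clock: 45.75
position: [0.5474, -0.2745, 0.19]
ee_rot: [-2.236, -2.206, -0.0]
force: [0.1, 0.4, 0.3]
width: 0.279
gripper_force: 0.0
```

```bash
python3 -c "
from h import *
st();platen()"
```

```text
t 45.8 h_tcp -0.706 r 0.1425 h_yaw -0.709 z 0.1900 Fccw 0.0 F [0.1 0.4 0.3] 0.025592133546164464 0.0
platen hist [(np.float64(0.04), np.int64(7)), (np.float64(0.043), np.int64(0)), (np.float64(0.046), np.int64(0)), (np.float64(0.049), np.int64(0)), (np.float64(0.052), np.int64(0)), (np.float64(0.055), np.int64(1)), (np.float64(0.058), np.int64(7)), (np.float64(0.061), np.int64(31)), (np.float64(0.064), np.int64(47)), (np.float64(0.067), np.int64(325)), (np.float64(0.07), np.int64(342)), (np.float64(0.073), np.int64(1)), (np.float64(0.076), np.int64(0)), (np.float64(0.079), np.int64(0)), (np.float64(0.082), np.int64(0)), (np.float64(0.085), np.int64(0)), (np.float64(0.088), np.int64(0)), (np.float64(0.091), np.int64(0)), (np.float64(0.094), np.int64(0)), (np.float64(0.097), np.int64(0)), (np.float64(0.1), np.int64(0))]
```

Platen rose about 7.5 mm. Repeating the stroke.

>>> arm_command:
  targets:
    - [[0.0018,-0.0223,0,0,0,0.16],[0.0018,-0.0223,0,0,0,0.16],[0.0018,-0.0223,0,0,0,0.16],[0.0018,-0.0223,0,0,0,0.16],[0.0018,-0.0223,0,0,0,0.16],[0.0018,-0.0223,0,0,0,0.16],[0.0018,-0.0223,0,0,0,0.16],[0.0018,-0.0223,0,0,0,0.16],[0.0018,-0.0223,0,0,0,0.16],[0,0,0,0,0,0]]

```text
clock: 47.05
position: [0.4091, -0.1494, 0.1907]
ee_rot: [-3.135, -0.186, -0.0]
force: [0.1, -0.2, 0.5]
width: 0.283
gripper_force: 0.0
```

>>> arm_command:
  targets:
    - [[0.0018,0.0223,0,0,0,-0.16],[0.0018,0.0223,0,0,0,-0.16],[0.0018,0.0223,0,0,0,-0.16],[0.0018,0.0223,0,0,0,-0.16],[0.0018,0.0223,0,0,0,-0.16],[0.0018,0.0223,0,0,0,-0.16],[0.0018,0.0223,0,0,0,-0.16],[0.0018,0.0223,0,0,0,-0.16],[0.0018,0.0223,0,0,0,-0.16],[0,0,0,0,0,0]]

```text
clock: 48.3
position: [0.5473, -0.2753, 0.1901]
ee_rot: [-2.235, -2.208, -0.0]
force: [-0.5, 1.3, 0.3]
width: 0.284
gripper_force: 0.0
```

>>> arm_command:
  targets:
    - [[0.0018,-0.0223,0,0,0,0.16],[0.0018,-0.0223,0,0,0,0.16],[0.0018,-0.0223,0,0,0,0.16],[0.0018,-0.0223,0,0,0,0.16],[0.0018,-0.0223,0,0,0,0.16],[0.0018,-0.0223,0,0,0,0.16],[0.0018,-0.0223,0,0,0,0.16],[0.0018,-0.0223,0,0,0,0.16],[0.0018,-0.0223,0,0,0,0.16],[0,0,0,0,0,0]]

```text
clock: 49.55
position: [0.4093, -0.1497, 0.1907]
ee_rot: [-3.135, -0.186, -0.001]
force: [0.7, -0.6, 1.3]
width: 0.283
gripper_force: 0.0
```

```bash
python3 -c "
from h import *
st();platen()"
```

```text
t 49.5 h_tcp 0.723 r 0.1416 h_yaw 0.729 z 0.1907 Fccw 0.6 F [ 0.7 -0.6  1.3] 0.025952879359338054 0.0
platen hist [(np.float64(0.04), np.int64(6)), (np.float64(0.043), np.int64(5)), (np.float64(0.046), np.int64(1)), (np.float64(0.049), np.int64(0)), (np.float64(0.052), np.int64(0)), (np.float64(0.055), np.int64(0)), (np.float64(0.058), np.int64(0)), (np.float64(0.061), np.int64(0)), (np.float64(0.064), np.int64(0)), (np.float64(0.067), np.int64(11)), (np.float64(0.07), np.int64(26)), (np.float64(0.073), np.int64(34)), (np.float64(0.076), np.int64(84)), (np.float64(0.079), np.int64(6)), (np.float64(0.082), np.int64(0)), (np.float64(0.085), np.int64(0)), (np.float64(0.088), np.int64(0)), (np.float64(0.091), np.int64(0)), (np.float64(0.094), np.int64(0)), (np.float64(0.097), np.int64(0)), (np.float64(0.1), np.int64(0))]
```

>>> arm_command:
  targets:
    - [[0.0018,0.0223,0,0,0,-0.16],[0.0018,0.0223,0,0,0,-0.16],[0.0018,0.0223,0,0,0,-0.16],[0.0018,0.0223,0,0,0,-0.16],[0,0,0,0,0,0]]

```text
clock: 50.22
position: [0.4473, -0.2326, 0.1904]
ee_rot: [2.919, 1.16, -0.0]
force: [1.1, 0.3, 0.3]
width: 0.282
gripper_force: 0.0
```

>>> arm_command:
  targets:
    - [[0.0004,0.0112,0,0,0,-0.08],[0,0,0,0,0,0]]

```text
clock: 50.48
position: [0.4546, -0.2387, 0.1904]
ee_rot: [-2.872, -1.273, 0.001]
force: [-0.8, -0.2, 0.5]
width: 0.283
gripper_force: 0.2
```

>>> arm_command:
  targets:
    - [[0.0004,0.0112,0,0,0,-0.08],[0,0,0,0,0,0]]

```text
clock: 50.72
position: [0.4634, -0.2456, 0.1905]
ee_rot: [-2.819, -1.387, 0.001]
force: [-1.8, 0.7, 0.3]
width: 0.282
gripper_force: 0.6
```

```bash
python3 -c "
from h import *
st();platen()"
```

```text
t 50.7 h_tcp -0.073 r 0.1427 h_yaw -0.066 z 0.1905 Fccw -1.9 F [-1.8  0.7  0.3] 0.02593009209422459 0.5566419381648302
platen hist [(np.float64(0.04), np.int64(25)), (np.float64(0.043), np.int64(16)), (np.float64(0.046), np.int64(11)), (np.float64(0.049), np.int64(11)), (np.float64(0.052), np.int64(0)), (np.float64(0.055), np.int64(0)), (np.float64(0.058), np.int64(0)), (np.float64(0.061), np.int64(0)), (np.float64(0.064), np.int64(0)), (np.float64(0.067), np.int64(4)), (np.float64(0.07), np.int64(16)), (np.float64(0.073), np.int64(37)), (np.float64(0.076), np.int64(58)), (np.float64(0.079), np.int64(488)), (np.float64(0.082), np.int64(166)), (np.float64(0.085), np.int64(0)), (np.float64(0.088), np.int64(0)), (np.float64(0.091), np.int64(0)), (np.float64(0.094), np.int64(0)), (np.float64(0.097), np.int64(0)), (np.float64(0.1), np.int64(0))]
```

>>> arm_command:
  targets:
    - [[0.0004,0.0112,0,0,0,-0.08],[0,0,0,0,0,0]]

```text
clock: 51.02
position: [0.4729, -0.2519, 0.1906]
ee_rot: [2.761, 1.499, 0.0]
force: [-1.4, -0.5, -0.2]
width: 0.283
gripper_force: 0.5
```

>>> arm_command:
  targets:
    - [[0.0002,0.007,0,0,0,-0.05],[0,0,0,0,0,0]]

```text
clock: 51.28
position: [0.4787, -0.2554, 0.1906]
ee_rot: [-2.723, -1.567, 0.0]
force: [-2.5, 0.3, 0.3]
width: 0.284
gripper_force: 1.3
```

```bash
python3 -c "
from h import *
st();platen()"
```

```text
t 51.3 h_tcp -0.201 r 0.1424 h_yaw -0.196 z 0.1906 Fccw -2.3 F [-2.5  0.3  0.3] 0.026052396628744895 1.2788567156530917
platen hist [(np.float64(0.04), np.int64(23)), (np.float64(0.043), np.int64(14)), (np.float64(0.046), np.int64(19)), (np.float64(0.049), np.int64(14)), (np.float64(0.052), np.int64(0)), (np.float64(0.055), np.int64(0)), (np.float64(0.058), np.int64(0)), (np.float64(0.061), np.int64(0)), (np.float64(0.064), np.int64(0)), (np.float64(0.067), np.int64(0)), (np.float64(0.07), np.int64(14)), (np.float64(0.073), np.int64(35)), (np.float64(0.076), np.int64(45)), (np.float64(0.079), np.int64(340)), (np.float64(0.082), np.int64(335)), (np.float64(0.085), np.int64(4)), (np.float64(0.088), np.int64(0)), (np.float64(0.091), np.int64(0)), (np.float64(0.094), np.int64(0)), (np.float64(0.097), np.int64(0)), (np.float64(0.1), np.int64(0))]
```

>>> arm_command:
  targets:
    - [[0.0002,0.007,0,0,0,-0.05],[0,0,0,0,0,0]]

```text
clock: 51.58
position: [0.485, -0.2589, 0.1906]
ee_rot: [2.682, 1.636, -0.0]
force: [-3.6, -0.6, -0.5]
width: 0.289
gripper_force: 1.3
```

>>> arm_command:
  targets:
    - [[0.0002,0.007,0,0,0,-0.05],[0,0,0,0,0,0]]

```text
clock: 51.82
position: [0.4902, -0.2615, 0.1904]
ee_rot: [-2.639, -1.701, 0.002]
force: [-8.3, 1.9, 3.9]
width: 0.286
gripper_force: 4.0
```

Run:
```python
from h import *
st()
for _ in range(1):
    im=shot('scene');W=im['W'];Z=W[...,2]
    t=np.radians(3.6);Rm=np.array([[np.cos(t),np.sin(t)],[-np.sin(t),np.cos(t)]])
    k=(W[...,:2]-(AX-[.0025,.0007]))@Rm.T
    b=(k[...,0]>-.094)&(k[...,0]<-.05)&(abs(k[...,1])<.03)&(Z>.075)&(Z<.1);print('platen top',np.median(Z[b]))
S=np.load('s2.npz');W=S['W'];k=(W[...,:2]-(AX-[.0025,.0007]))@Rm.T;Z=W[...,2]
b=(k[...,0]>-.094)&(k[...,0]<-.05)&(abs(k[...,1])<.03)&(Z>.075)&(Z<.1);print('start',np.median(Z[b]),b.sum())
```

```text
t 51.8 h_tcp -0.291 r 0.1425 h_yaw -0.297 z 0.1904 Fccw -8.3 F [-8.3  1.9  3.9] 0.026248786101087725 3.950028964318335
platen top 0.08225175353850939
start 0.08230358236014684 738
```

The platen is right up again, with its top matching the start height. I'll let go of the knob and fetch the tray.

>>> arm_command:
  targets:
    - [[0,-0.006,0,0,0,0],[0,0,0,0,0,0],[0,0,-0.035,0,0,0],[0,0,-0.035,0,0,0],[0,0,0,0,0,-0.163],[0,0,0,0,0,-0.163],[0,0,0,0,0,-0.164],[0,0,0,0,0,0]]
  jaw: 0.04

```text
clock: 52.88
position: [0.4866, -0.2595, 0.2609]
ee_rot: [2.147, 2.292, 0.001]
force: [-0.7, 0.9, 0.3]
width: 0.439
gripper_force: 0.0
```

Run:
```python
from h import *
st();print(arm.observe()['ee_rot'],totool(.5431,-.0267))
```

```text
t 52.9 h_tcp -0.263 r 0.1423 h_yaw -0.788 z 0.2609 Fccw -1.0 F [-0.7  0.9  0.3] 0.040323960989509154 0.0
[2.14687604e+00 2.29195994e+00 1.25188243e-03] [0.2286 0.0716 0.    ]
```

>>> arm_command:
  targets:
    - [[0.0457,0.0143,0,0,0,0],[0.0457,0.0143,0,0,0,0],[0.0457,0.0143,0,0,0,0],[0.0457,0.0143,0,0,0,0],[0.0458,0.0144,0,0,0,0],[0,0,0,0,0,0],[0,0,0,0,0,0]]
  jaw: 0.05

```text
clock: 53.75
position: [0.5424, -0.0269, 0.2606]
ee_rot: [2.149, 2.291, -0.0]
force: [-0.4, -0.6, -0.2]
width: 0.543
gripper_force: 0.0
```

>>> arm_command:
  targets:
    - [[0,0,0.05,0,0,0],[0,0,0.05,0,0,0],[0,0,0.05,0,0,0],[0,0,0.035,0,0,0],[0,0,0.022,0,0,0],[0,0,0,0,0,0],[0,0,0,0,0,0]]

```text
clock: 54.62
position: [0.5429, -0.0275, 0.0546]
ee_rot: [2.148, 2.291, 0.001]
force: [0.5, 0.5, -0.4]
width: 0.543
gripper_force: 0.0
```

>>> arm_command:
  targets:
    - [[0,0,0,0,0,0],[0,0,0,0,0,0],[0,0,0,0,0,0],[0,0,0,0,0,0],[0,0,0,0,0,0]]
  jaw: 0.0
  newtons: 25

```text
clock: 55.25
position: [0.5426, -0.0266, 0.0538]
ee_rot: [2.146, 2.294, 0.001]
force: [0.6, -1.3, 1.1]
width: 0.126
gripper_force: 25.0
```

>>> arm_command:
  targets:
    - [[0,0,-0.0015,0,0,0],[0,0,-0.0015,0,0,0],[0.002,0,-0.0015,0,0,0],[0.003,0,0,0,0,0],[0.004,0,0,0,0,0],[0.004,0,0,0,0,0],[0,0,0,0,0,0]]

```text
clock: 56.12
position: [0.5417, -0.0145, 0.0587]
ee_rot: [2.146, 2.293, -0.0]
force: [0.6, -4.9, 4.3]
width: 0.13
gripper_force: 25.0
```

Run:
```python
from h import *
s=arm.observe();print(s['position'],s['force'],s['ft_torque'],s['width'])
```

```text
[ 0.54174565 -0.01454343  0.05866128] [ 0.62979321 -4.92985137  4.33240762] [-1.45472177  0.07939366 -0.08585996] 0.12963370176582614
```

>>> arm_command:
  targets:
    - [[0.005,0,0,0,0,0],[0.008,0,0,0,0,0],[0.01,0,0,0,0,0],[0.01,0,0,0,0,0],[0.01,0,0,0,0,0],[0.01,0,0,0,0,0],[0.01,0,0.0005,0,0,0],[0.008,0,0,0,0,0],[0.004,0,0,0,0,0],[0,0,0,0,0,0]]

```text
clock: 57.38
position: [0.5365, 0.0621, 0.0578]
ee_rot: [-2.145, -2.295, -0.001]
force: [-1.3, -0.2, 4.5]
width: 0.127
gripper_force: 25.0
```

>>> arm_command:
  targets:
    - [[0.005,0,0,0,0,0],[0.008,0,0,0,0,0],[0.01,0,0,0,0,0],[0.01,0,0,0,0,0],[0.01,0,0,0,0,0],[0.01,0,0,0,0,0],[0.006,0,0,0,0,0],[0.003,0,0,0,0,0],[0,0,0,0,0,0]]

```text
clock: 58.5
position: [0.5322, 0.1231, 0.0577]
ee_rot: [-2.146, -2.294, 0.0]
force: [-0.5, -4.3, 5.1]
width: 0.127
gripper_force: 25.0
```

Run:
```python
from h import *
s=arm.observe();print(s['position'],s['force'],s['width'])
im=shot('scene');traypose(im)
```

```text
[0.53221038 0.12313708 0.05768535] [-0.49335207 -4.25118029  5.10633833] 0.12652501350722545
blob 77 [0.5288 0.1119 0.0608] [0.044 0.02  0.009] [array([0.5278, 0.1102]), array([0.0158, 0.0445]), np.float64(80.0521)]
```

>>> arm_command:
  targets:
    - [[0,0,0,0,0,0],[0,0,0,0,0,0],[0,0,0,0,0,0],[0,0,-0.05,0,0,0],[0,0,-0.05,0,0,0],[0.03,0,-0.05,0,0,0],[0.05,0,-0.03,0,0,0],[0.05,0,0,0,0,0],[0,0,0,0,0,0]]
  jaw: 0.05

```text
clock: 59.68
position: [0.522, 0.2582, 0.2377]
ee_rot: [-2.136, -2.301, -0.003]
force: [-0.6, -0.4, -0.8]
width: 0.544
gripper_force: 0.0
```

Run:
```python
from h import *
im=shot('scene');crop(im,210,470,240,400,3,'c13.png')
W=im['W'];Z=W[...,2];t=np.radians(3.6);Rm=np.array([[np.cos(t),np.sin(t)],[-np.sin(t),np.cos(t)]])
k=(W[...,:2]-(AX-[.0025,.0007]))@Rm.T
for x in(-.056,0,.056):
    b=(abs(k[...,0]-x)<.03)&(abs(k[...,1]-.15)<.035)&(Z>.046)&(Z<.068)
    q=k[b];print('lid',b.sum(),(q.min(0)+q.max(0))/2,'z',np.percentile(Z[b],[50,90]))
b=(abs(k[...,0])<.02)&(k[...,1]>.22)&(k[...,1]<.29)&(Z>.06)&(Z<.07);q=k[b];print('fin',q.min(0),q.max(0),np.median(Z[b]))
st()
```

```text
lid 472 [-0.05317342  0.15115133] z [0.05416466 0.05565913]
lid 418 [-0.00222847  0.15109713] z [0.05382803 0.05556946]
lid 360 [0.05765056 0.15173589] z [0.05396137 0.05559344]
fin [-0.00846378  0.23480742] [0.00483307 0.27556989] 0.06434331961289058
t 59.7 h_tcp 2.349 r 0.3879 h_yaw -0.794 z 0.2374 Fccw -0.5 F [ 0.5 -0.1 -0.3] 0.049815219665834354 0.0
```

View pics/c13.png

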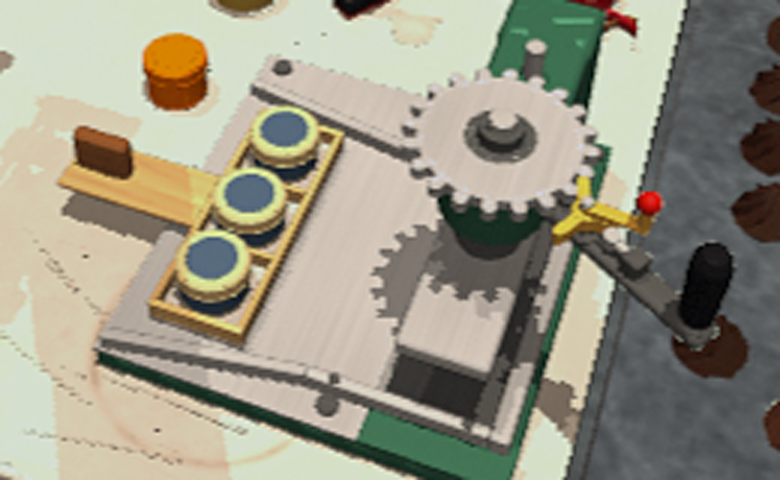

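All three lids are home, with their tops at 55 mm. The tray is at y ≈ 0.15 m on the apron, and the arm is clear.

```bash
python3 -c "
from cell import arm
print(arm.sign_off())"
```

```text
the job is handed in; nothing more can be done
None
```

The job is handed in, with no verdict shown: in the last picture all three tins stand in the tray with lids fully down (tops at 55 mm), the tray is on the apron about 150 mm out from the nest, the platen is right up, and the arm is clear; the stamp, sticker roll and ribbon were never approached, but I did not re-measure them.

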